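# Shut down the bench and hang up the hearing gear

### The arm

A 6-joint arm with a two-finger parallel gripper is mounted at the origin on a cart in front of the work surface, level with it; the furniture and walls round the work are solid. World frame = base frame: x ahead of the robot, y to its left, z up, the work surface at z = 0. Lengths are in m, angles in rad, forces in N, time in s.
With the tool pointing down it reaches from about 0.25 to 0.775 m from the base axis. Payload 8.9 kg.
Tool frame: the origin (TCP) lies midway between the tips of the shut fingers; the grasp point (between the pads) lies 19 mm behind it (bot.grip_depth is the distance from the TCP to the grasp point, in m); z points along the fingers, y is the line along which they close (so a half turn about z gives the same grasp; the last joint's range is limited). The gripper opens to 85 mm and grips with 20 to 120 N. Pads are 22 mm wide; open, the fingers measure 114 mm over their backs; the gripper's body (76 mm by 85 mm) begins 54 mm behind the grasp point. The pads swing forward as they close: fully open they stand 13 mm farther back than shut.
Start: joints at [-1.377, 0.291, -0.153, 1.127, 0, 1.431], TCP at [0.172, -0.496, 0.231] pointing down, gripper open.
Joint ranges: [-2.52, 2.52], [-0.91, 1.74], [-1.3, 1.37], [-1.96, 2.02], [-1.52, 1.47], [-3.14, 3.14]. Speed limits (rad/s): [2.22, 2.22, 2.79, 3.14, 3.14, 3.14].

### API

Orientations are given as a unit quaternion [x, y, z, w].
In Python, from cell import bot, viewer gives the robot as it stands.
- The arm moves only by the shell command python3 -m jog 'ROWS' [FORCE]. ROWS is JSON, a list of rows, each an object of numbers: "tx", "ty", "tz": the shift along the tool's x, y, z in cm; "turn": the turn about the tool's z in units of 10 degrees (1.0 is 10 degrees); "claw": the finger opening in cm, from 0 to 8.54. In form: [{"tx": .., "ty": .., "tz": .., "turn": .., "claw": ..}, ...]. A call has 1 to 10 rows; each row is the pose to reach, as a shift and turn from the pose commanded when the call began, along the tool's axes at that moment; what a row does not reach only later rows make up. A row lasts 1/8 s, in which the tool goes at most 62.5 mm and 10.7 degrees, less where a joint would pass 70% of its speed; a pose out of reach is approached as far as the arm can. A call with a gripper value outside its range is refused whole. The fingers move at their own pace and stop on an object; FORCE is the grip in N (left out, the last holds). Time passes only in rows, so rows that repeat a pose let the fingers close. It gives the time, the measured TCP pose, the force and the opening at its end, in the units of the state.
- bot.get_obs(): the state, without advancing time (a new reading comes with each control period).
- viewer.camera(name): name is "scene" or "top"; returns (picture, depth): 384x512x3 uint8, red, green, blue; 384x512 float32, m along the optical axis (not along the pixel's ray), 0 where there is no reading.
- viewer.calibration(name): a dict with "fovy" (degrees; the focal length in pixels is half the picture's height over the tangent of half this angle, whatever the lens; pixels are square), "cx", "cy" (the principal point, pixels), "world_from_camera" (4x4, takes a point from camera to world coordinates). Camera axes: x right, y down, z forward; pixel columns grow to the right and rows downward; lengths in m; the calibration is good to about 2 mm. A picture is of the moment at which its call begins. calibration takes no time and is no camera call.
- bot.finish_job(): hands the job in, once; it reports no verdict.
The state is a dict: "t": time; "q": joint angles; "joint_velocities": joint speeds; "joint_torque": joint torques, N m; "position": TCP position; "ee_rot": TCP orientation; "wrist_force": force on the tool from outside, world axes, zero at the start; "ft_torque": the same for the moment, N m; "width": opening from 0.0 (shut) to 1.0 (fully open).
Only numpy, scipy, OpenCV 4.12 (cv2) and the standard library are available. Lean on these libraries where they do the work, as an engineer would, in place of code of your own. Each camera call takes 0.05 s, during which the arm holds its last target. There are 200 camera calls.

### The job

Shut the bench down: first switch off the whole bank of toggles in one finger drag towards its red end, without lifting clear of the bank halfway. Only then touch the hearing gear: hang the white headset by its headband on the middle of the yellow sprung hook, without pressing the hook down to its stop, and drape every pair of ear defenders over the rail, astride the bar. In the end all of it hangs free and at rest, and nothing else on the desk has been disturbed.

Things in the scene. Friction and masses are not known exactly. Their poses are not given: they have to be found in the camera images.
- switch_bank: grey switch bank, fixed, 62 deep (x), 242 long (y), 34 mm high; red cap at the off end (+y), green cap at -y. Origin: centre of underside. Five orange-tipped toggles, pivots at y -84, -42, 0, 42, 84, z 30 mm, throw along y. Tip top 71 mm high when on (leaning 0.26 rad to green), 57 when off (0.96 rad to red): a fingertip drawn along y at 59 to 65 mm height tips each over and passes above it
- toggle0 (a joint): toggle 0 counted from the green end: 0 = on, 1.22 = fully off (rad); off from 0.75 upward; moves lightly, and past upright (0.26) falls to that side by itself
- toggle1 (a joint): toggle 1 counted from the green end: 0 = on, 1.22 = fully off (rad); off from 0.75 upward; moves lightly, and past upright (0.26) falls to that side by itself
- toggle2 (a joint): toggle 2 counted from the green end: 0 = on, 1.22 = fully off (rad); off from 0.75 upward; moves lightly, and past upright (0.26) falls to that side by itself
- toggle3 (a joint): toggle 3 counted from the green end: 0 = on, 1.22 = fully off (rad); off from 0.75 upward; moves lightly, and past upright (0.26) falls to that side by itself
- toggle4 (a joint): toggle 4 counted from the green end: 0 = on, 1.22 = fully off (rad); off from 0.75 upward; moves lightly, and past upright (0.26) falls to that side by itself
- rail: fixed rail: round steel bar, 14 mm thick, along its own y between two blue posts at y = +-185 mm (each with a black ball, 24 mm, on top, and a foot 90 mm long along x); room for three pairs of ear defenders side by side, 90 mm apart. Origin: centre of its underside, on the desk; z up
- rail_top (a point): middle of the rail's bar, on top of it, 142 mm above the desk; axes as the rail's
- hook_stand: fixed stand of the sprung hook: base 110 x 80 mm, 12 high, with an upright tube 26 mm thick, 118 high, on its origin (centre of the underside). Its yellow arm, round, 12 mm thick, runs from above the tube 110 mm to -x and ends in a tip turned up 20 mm
- hook (a joint): how far the sprung arm has dipped (m): 0 unloaded, about 0.013 to 0.021 with the headset hanging on it (spring 130 N/m, damped, settles in about half a second), 0.040 on its stop
- hook_seat (a point): top of the sprung arm where the headset shall hang, 60 mm from the tube's axis, 166 mm above the desk unloaded; it goes down with the arm; x along the arm (the turned-up tip is at x = -58 mm, the tube at +60 mm)
- muffs_red: ear defenders, red cups, black headband, 150 wide, 149 high, standing on its cups. Origin: centre of underside. y from cup to cup (cups at y +-64, 22 wide, 60 deep, 60 high), x normal to the arch. Grip the flat-sided crown block across x: 24 thick (x), 72 long (y), top 149 up; fingertips at least 124 up, above the saddle pad (56 along x, an inverted V below). About 0.22 kg; may be absent
- muffs_red_crown (a point): apex of the V under that headband's saddle pad, 112 mm above the origin; hung, it lies 2 mm above the bar's top; the V centres itself on the bar
- muffs_yellow: ear defenders, yellow cups, black headband, 150 wide, 149 high, standing on its cups. Origin: centre of underside. y from cup to cup (cups at y +-64, 22 wide, 60 deep, 60 high), x normal to the arch. Grip the flat-sided crown block across x: 24 thick (x), 72 long (y), top 149 up; fingertips at least 124 up, above the saddle pad (56 along x, an inverted V below). About 0.22 kg; may be absent
- muffs_yellow_crown (a point): apex of the V under that headband's saddle pad, 112 mm above the origin; hung, it lies 2 mm above the bar's top; the V centres itself on the bar
- muffs_green: ear defenders, green cups, black headband, 150 wide, 149 high, standing on its cups. Origin: centre of underside. y from cup to cup (cups at y +-64, 22 wide, 60 deep, 60 high), x normal to the arch. Grip the flat-sided crown block across x: 24 thick (x), 72 long (y), top 149 up; fingertips at least 124 up, above the saddle pad (56 along x, an inverted V below). About 0.22 kg; may be absent
- muffs_green_crown (a point): apex of the V under that headband's saddle pad, 112 mm above the origin; hung, it lies 2 mm above the bar's top; the V centres itself on the bar
- headset: intercom headset, white cups, black headband, 150 wide, 149 high, standing on its cups. Origin: centre of underside. y from cup to cup (cups at y +-64, 22 wide, 60 deep, 60 high), x normal to the arch. Grip the flat-sided crown block across x: 24 thick (x), 72 long (y), top 149 up; fingertips at least 124 up, above the saddle pad (56 along x, an inverted V below). About 0.22 kg; short black boom at the +y cup
- headset_crown (a point): apex of the V under the headset's saddle pad, 112 mm above its origin; hung, it lies 2 mm above the arm's top
- mouse: black computer mouse, 104 x 58 mm, 36 high, a bystander; origin centre of its underside
- oil_bottle: small oil bottle with a red spout, 118 mm high, a bystander; origin centre of its underside
- tape_roll: black roll of tape, 59 mm across, 19 high, a bystander; origin centre of its underside

How it is judged:
On the way, in this order (a step that is already met when the one before it is completed fails the run):
1. all five toggles are off (value of joint each of toggle0, toggle1, toggle2, toggle3, toggle4 above 0.75 rad), for 0.2 s.
2. the headset hangs on the sprung hook, let go, and the hook has dipped and settled (x of headset_crown in the frame of hook_seat between -0.055 and 0.045 m and y of headset_crown in the frame of hook_seat between -0.015 and 0.015 m and z of headset_crown in the frame of hook_seat between -0.012 and 0.015 m and angle between the x axis of headset and the x axis of hook_stand, either way round below 0.45 rad and angle between headset's own z axis and vertical below 0.4 rad and value of joint hook above 0.008 m and velocity of joint hook between -0.01 and 0.01 m/s and linear speed of headset below 0.03 m/s and contact force between headset and the fingers below 0.05 N), for 0.5 s.
At the end, for the whole second after the job is handed in: All toggles off (over 0.75 rad). Headset crown on the hook arm, within 45 mm of the seat mark along it, 15 mm across; hook dipped over 8 mm, still. Each pair of ear defenders present: crown on the bar between the posts (15 mm across), at rest. All astride within 0.45 rad, leaning under 0.4 rad (all of step 1 and all of step 2 and x of muffs_red_crown in the frame of rail_top between -0.015 and 0.015 m and y of muffs_red_crown in the frame of rail_top between -0.175 and 0.175 m and z of muffs_red_crown in the frame of rail_top between -0.012 and 0.015 m and angle between the x axis of each of muffs_red, muffs_yellow, muffs_green and the y axis of rail, either way round below 0.45 rad and angle between each of muffs_red, muffs_yellow, muffs_green's own z axis and vertical below 0.4 rad and contact force between each of muffs_red, muffs_yellow, muffs_green and rail above 0.3 N and linear speed of each of muffs_red, muffs_yellow, muffs_green below 0.03 m/s and x of muffs_yellow_crown in the frame of rail_top between -0.015 and 0.015 m and y of muffs_yellow_crown in the frame of rail_top between -0.175 and 0.175 m and z of muffs_yellow_crown in the frame of rail_top between -0.012 and 0.015 m and x of muffs_green_crown in the frame of rail_top between -0.015 and 0.015 m and y of muffs_green_crown in the frame of rail_top between -0.175 and 0.175 m and z of muffs_green_crown in the frame of rail_top between -0.012 and 0.015 m); the robot touches nothing.
It fails at once if the finger is lifted clear of the bank (grasp point over 160 mm above the desk) with only some toggles off (value of joint any of toggle0, toggle1, toggle2, toggle3, toggle4 above 0.75 rad and not (value of joint each of toggle0, toggle1, toggle2, toggle3, toggle4 above 0.75 rad) and z of the grasp point in the frame of switch_bank above 0.16 m).
It fails at once if the headset or ear defenders are gripped while a toggle is still on (not (value of joint each of toggle0, toggle1, toggle2, toggle3, toggle4 above 0.75 rad) and (contact force between the fingers and muffs_red above 2 N or contact force between the fingers and muffs_yellow above 2 N or contact force between the fingers and muffs_green above 2 N or contact force between the fingers and headset above 2 N)).
It fails at once if the sprung hook is pressed down to its stop (value of joint hook above 0.037 m).
It fails at once if the mouse, oil bottle or tape roll is pushed more than 40 mm or knocked over (distance of any of mouse, oil_bottle, tape_roll from where it was at the start of the episode above 0.04 m or angle between any of mouse, oil_bottle, tape_roll's own z axis and vertical above 0.5 rad).
Of muffs_red, muffs_yellow, muffs_green only 2 to 3 are there at a start; the rules pass over those that are not, and their reading is None.
At some moment in a run one of muffs_red, muffs_yellow, muffs_green may be knocked a few centimetres aside while the robot is not near it.
It also fails if it takes over 210 s, if anything falls off the work surface, if the arm or the gripper's body presses on something with over 40 N, if the wrist force passes 120 N, or if a joint passes its speed limit or range.

## Working session

There is one attempt and no reset: what is moved stays moved. The work goes in short steps, Python scripts to look and compute and a shell command to move; the robot and the scene stay as the last step left them, time stands still between calls to the robot, and variables do not carry over. Pictures are saved under pics/ and viewed, on a budget of 14 in all, crops included, one or two more only if the job needs it, and the job is handed in when it is done.

```bash
ls; mkdir -p pics
python3 - <<'E'
from cell import bot, viewer
import cv2, numpy as np
o=bot.get_obs(); print(o['t'],o['position'],o['ee_rot'],o['width'])
for n in ('scene','top'):
    p,d=viewer.camera(n); cv2.imwrite(f'pics/{n}0.png',cv2.cvtColor(p,cv2.COLOR_RGB2BGR)); np.save(f'{n}0.npy',d); np.save(f'{n}0p.npy',p)
    c=viewer.calibration(n); print(n,c['fovy'],c['cx'],c['cy'],np.round(c['world_from_camera'],3).tolist(), {k:v for k,v in c.items() if k not in('fovy','cx','cy','world_from_camera')})
E
```

```text
pics
0.0 [ 0.17141519 -0.49575014  0.23075626] [ 9.86187654e-01  1.65630604e-01 -2.89434074e-05 -6.43297403e-04] 0.9997619246001459
scene 47.83341007769081 259.8076961447996 191.57544651134407 [[-0.568, -0.435, 0.699, -0.642], [-0.823, 0.277, -0.496, 0.816], [0.022, -0.857, -0.515, 0.975], [0.0, 0.0, 0.0, 1.0]] {}
top 46.4238524647583 248.18263043874296 195.99149591541908 [[-0.006, -0.997, 0.076, 0.448], [-1.0, 0.004, -0.024, 0.025], [0.023, -0.076, -0.997, 1.57], [0.0, 0.0, 0.0, 1.0]] {}
```

View pics/scene0.png

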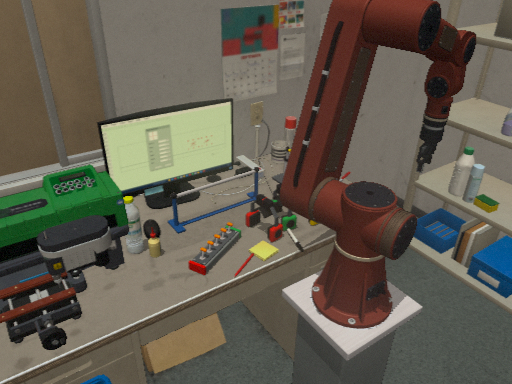

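View pics/top0.png

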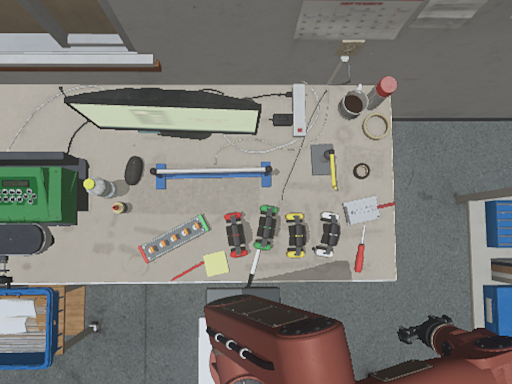

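The scene view shows the bank (215,250), rail (215,200) and muffs (270,220), with the headset hidden by the arm. In the top view:
- Bank: (173,238), red end at (145,255), green end at (205,222).
- Red muffs (235,235), green (265,228), yellow (295,235), headset (328,235).
- Rail: (160..270,172).
- Hook stand: (325,158), tip near (335,188).
- Mouse (133,170), oil bottle (118,208), tape roll (362,170).

```bash
cat > h.py <<'E'
from cell import bot, viewer
import cv2, numpy as np
from scipy.spatial.transform import Rotation as R
C={n:viewer.calibration(n) for n in('scene','top')}
def f(n): return 192/np.tan(np.radians(C[n]['fovy']/2))
def cloud(n,d):
    c=C[n]; v,u=np.mgrid[0:384,0:512]; 
    P=np.stack([(u-c['cx'])/f(n)*d,(v-c['cy'])/f(n)*d,d],-1)
    W=np.array(c['world_from_camera']); return P@W[:3,:3].T+W[:3,3]
def ray(n,u,v,z):
    c=C[n]; W=np.array(c['world_from_camera']); r=W[:3,:3]@np.array([(u-c['cx'])/f(n),(v-c['cy'])/f(n),1.])
    return W[:3,3]+r*(z-W[2,3])/r[2]
def proj(n,p):
    c=C[n]; W=np.array(c['world_from_camera']); q=W[:3,:3].T@(np.asarray(p)-W[:3,3]); return q[:2]/q[2]*f(n)+[c['cx'],c['cy']]
def snap(n,name=None):
    p,d=viewer.camera(n); p=cv2.cvtColor(p,cv2.COLOR_RGB2BGR)
    if name: cv2.imwrite(f'pics/{name}.png',p)
    return p,d
E
python3 - <<'E'
from h import *
p=cv2.imread('pics/top0.png'); cv2.imwrite('pics/crop1.png',cv2.resize(p[135:285,95:395],(800,400),interpolation=cv2.INTER_CUBIC))
p=cv2.imread('pics/scene0.png'); cv2.imwrite('pics/crop2.png',cv2.resize(p[150:290,120:340],(800,509),interpolation=cv2.INTER_CUBIC))
P=cloud('top',np.load('top0.npy')); Z=P[...,2]
for (u,v) in [(145,255),(205,222),(190,229),(235,235),(265,228),(295,235),(328,235),(213,172),(325,155),(329,160),(335,188),(225,200),(362,170)]: print(u,v,np.round(P[v,u],3))
print(np.round(Z[205:260:3,215:350:3]*1000).astype(int))
E
```

```text
145 255 [0.366 0.339 0.036]
205 222 [0.477 0.136 0.031]
190 229 [0.453 0.187 0.038]
235 235 [0.433 0.033 0.147]
265 228 [ 0.454 -0.062  0.145]
295 235 [ 0.432 -0.158  0.14 ]
328 235 [ 0.431 -0.266  0.127]
213 172 [ 0.653  0.111 -0.003]
325 155 [ 0.693 -0.263  0.118]
329 160 [ 0.693 -0.299  0.01 ]
335 188 [ 0.577 -0.279  0.187]
225 200 [0.554 0.069 0.002]
362 170 [ 0.659 -0.418 -0.001]
[[   6   -4   -2   -1    0    1    1    1    3    6   -2   -2    3   -5
    -1    1   55   58   49    2   -7   -4   -1   -8   -8    3   -4   -3
    -3    0   -2   -4   -8    3   -3   -1   -2    7   -1    2   -8   -6
    -1   26    4]
 [   2   -1   -4   -3    2    3    4   -6   -2    2    2   -1    2   -3
    -3   36   52   56  104   99   55   -3    1   -5    0    0   -3   -8
     2   -6    0   -5   -3    3   -3    3    2    1    0    1    3    5
    -3   18   22]
 [  -4   -6   -6    1   -5    0    1   -2   -6   -1    5   -3   -4    0
    -1   -6   56   56  111   59   55    1   -7   -1   -1   -1    0   -3
    -3   -1    3   -3    2    2    7    1   -3   44    4   -2    1   -4
    -4    2   19]
 [  -2    
[... 3034 characters left out ...]
  11    5    4   12   -4   51   61   57   97   60   58    5 1570    5
    15    1    2    4   -5   -4   -7   -3    1   -2   45   57   60  103
   104   55   -2   -3   -3   -7   59   59   59  104  100   58 1570   -3
    -2   -7   -3]
 [   7    7    9    8   -6    1   61   55   56    0    4   -5   -8    3
    17   -8   -5   -6   -6    5   -4   -3    2   -3   -5   55   49   54
    55   57    3   -5   -1    7   -4   -2    2   54   56   -4    0    0
    -2   -3   -1]
 [  11   10    6    9   -3    1   -6   -1   -1   -4   -8   -6    6   16
    15   -5   -1    4    2   -6   -7   -4   -5    4   -5   -2   -3   -3
     1    0   -4   -1    0   -5    2    1   -3   -6    7   -1   -8    1
    -4   -3    1]]
```

View pics/crop1.png

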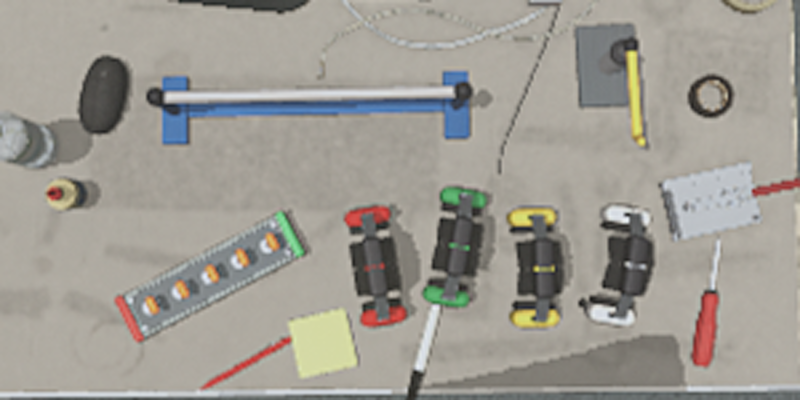

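View pics/crop2.png

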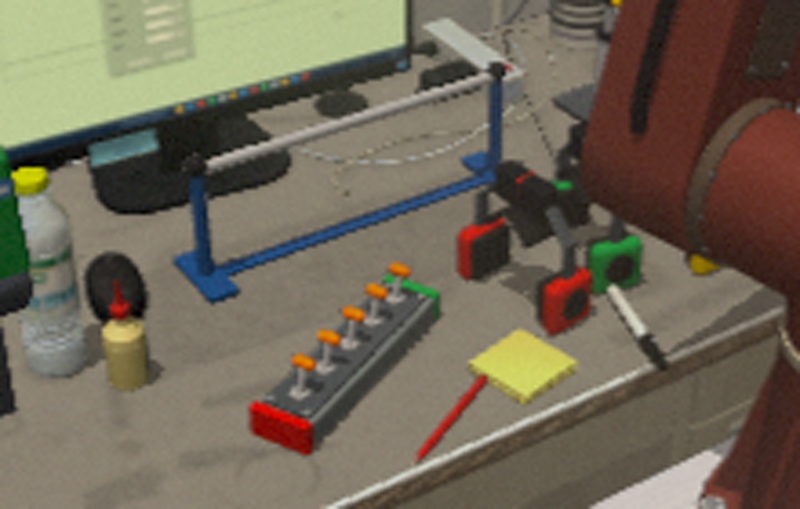

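The crops show three muffs (red, green, yellow) plus the headset, whose boom is at the near-left cup (580,302). The hook's yellow arm runs from (628,48) to a tip at (642,142). All toggles lean towards the green end. Next I measure.

```bash
cat > meas.py <<'E'
from h import *
def line(P):
    c=P.mean(0); w,v=np.linalg.eigh(np.cov((P-c).T)); return c,v[:,-1]
def comp(m,minn=15):
    n,l,s,c=cv2.connectedComponentsWithStats(m.astype(np.uint8)); return [(l==i) for i in range(1,n) if s[i,4]>=minn]
def blocks(P,bgr,lo=.134,hi=.162):
    Z=P[...,2]; hsv=cv2.cvtColor(bgr,cv2.COLOR_BGR2HSV)
    m=(Z>lo)&(Z<hi)&(P[...,0]<.57)&(P[...,0]>.28)
    for c in comp(m,40):
        v,u=np.nonzero(c); z=np.median(Z[c]); Q=np.array([ray('top',a,b,z)[:2] for a,b in zip(u,v)])
        (cx,cy),(w,h),an=cv2.minAreaRect((Q*1000).astype(np.float32)); cc,ax=line(Q)
        print('block n',len(u),'px',u.mean().round(1),v.mean().round(1),'xy',Q.mean(0).round(4),'rect',round(cx,1),round(cy,1),round(w,1),round(h,1),'z',z.round(4),'axis deg',np.degrees(np.arctan(ax[1]/ax[0])).round(1))
        # cups
        near=(np.hypot(P[...,0]-cc[0],P[...,1]-cc[1])<.105)&(Z>.045)&(Z<.068)
        for cup in comp(near,12):
            s=np.median(hsv[cup],0); print('   cup n',cup.sum(),P[cup].mean(0).round(3),'hsv',s)
E
python3 - <<'E'
from meas import *
p=cv2.imread('pics/top0.png'); d=np.load('top0.npy'); P=cloud('top',d); Z=P[...,2]; hsv=cv2.cvtColor(p,cv2.COLOR_BGR2HSV)
H,S,V=cv2.split(hsv)
blocks(P,p)
u,v=np.meshgrid(np.arange(512),np.arange(384))
bank=(u>130)&(u<220)&(v>205)&(v<270)
m=bank&(Z>.02)&(Z<.085); 
pts=np.argwhere(m)[:,::-1]; Q=np.array([ray('top',a,b,.034)[:2] for a,b in pts]); print('bank rect',cv2.minAreaRect((Q*1000).astype(np.float32)))
for nm,mm in (('red',((H<8)|(H>172))&(S>150)&bank&(u<160)),('green',(H>45)&(H<75)&(S>120)&bank),('orange',(H>8)&(H<20)&(S>160)&bank)):
    for c in comp(mm,6): vv,uu=np.nonzero(c); print(nm,c.sum(),uu.mean().round(1),vv.mean().round(1),'ray34',ray('top',uu.mean(),vv.mean(),.034).round(4),'ray66',ray('top',uu.mean(),vv.mean(),.066).round(4),'z',np.percentile(Z[c],[50,90]).round(3))
# rail
m=(u>150)&(u<280)&(v>155)&(v<190)
for nm,mm in (('bar',m&(V>150)&(S<40)&(Z>.12)),('high',m&(Z>.12))):
    for c in comp(mm,8):
        vv,uu=np.nonzero(c); z=np.median(Z[c]); q=np.array([ray('top',a,b,z)[:2] for a,b in zip(uu,vv)]); cc,ax=line(q); print(nm,c.sum(),cc.round(4),ax.round(4),'z',z.round(4),'ext',((q-cc)@ax).min().round(3),((q-cc)@ax).max().round(3),'bbox',uu.min(),uu.max(),vv.min(),vv.max())
m=(u>305)&(u<345)&(v>140)&(v<195)
for nm,mm in (('yellow',m&(H>18)&(H<34)&(S>120)),('tube',m&(Z>.1)&~((H>18)&(H<34)&(S>120))),('base',m&(Z>.006)&(Z<.02))):
    for c in comp(mm,8):
        vv,uu=np.nonzero(c); z=np.median(Z[c]); print(nm,c.sum(),'z',np.percentile(Z[c],[10,50,90,98]).round(4),'bbox',uu.min(),uu.max(),vv.min(),vv.max()); z0={'base':.012}.get(nm,z); q=np.array([ray('top',a,b,z0)[:2] for a,b in zip(uu,vv)]); cc,ax=line(q); print('  ',cc.round(4),ax.round(4),((q-cc)@ax).min().round(3),((q-cc)@ax).max().round(3)); print('  rect',cv2.minAreaRect((q*1000).astype(np.float32)))
ys=m&(H>18)&(H<34)&(S>120)
for r in range(148,192,3):
    uu=np.nonzero(ys[r])[0]
    if len(uu): print(r,uu.mean().round(1),uu.size,np.median(Z[r,uu]).round(3),P[r,uu].mean(0).round(3))
for nm,(a,b,c,dd) in {'mouse':(120,150,150,190),'oil':(108,132,200,216),'tape':(350,372,160,180)}.items():
    mm=(u>a)&(u<b)&(v>c)&(v<dd)&(Z>.012); print(nm,mm.sum(),P[mm].mean(0).round(3),Z[mm].max().round(3))
E
```

```text
block n 168 px 267.2 226.6 xy [ 0.4589 -0.0689] rect 459.1 -69.1 24.1 70.0 z 0.1474 axis deg -11.4
   cup n 105 [ 0.519 -0.079  0.056] hsv [ 66. 111. 133.]
   cup n 37 [0.495 0.022 0.055] hsv [  2. 147. 134.]
   cup n 67 [ 0.492 -0.154  0.056] hsv [ 28. 123. 185.]
   cup n 112 [ 0.4   -0.057  0.055] hsv [ 66.  116.5 136. ]
   cup n 18 [0.387 0.001 0.054] hsv [ 20.5  30.  105.5]
block n 170 px 235.5 234.1 xy [0.4357 0.0316] rect 435.6 31.8 71.0 23.8 z 0.1474 axis deg 8.6
   cup n 112 [0.496 0.042 0.055] hsv [  1. 156. 166.]
   cup n 67 [ 0.402 -0.044  0.055] hsv [ 66. 118. 138.]
   cup n 114 [0.376 0.022 0.056] hsv [  2.  157.  162.5]
block n 178 px 333.0 233.7 xy [ 0.435  -0.2784] rect 434.7 -278.3 26.1 71.8 z 0.1471 axis deg -9.8
   cup n 102 [ 0.496 -0.285  0.055] hsv [ 45.   12.  189.5]
   cup n 13 [ 0.486 -0.192  0.052] hsv [23. 85. 98.]
   cup n 111 [ 0.375 -0.265  0.055] hsv [ 60.  12. 197.]
   cup n 12 [ 0.38  -0.194  0.056] hsv [ 22.5  24.  102.5]
block n 172 px 298.7 234.7 xy [ 0.4326 -0.169 ] rect 431.8 -168.8 70.2 24.9 z 0.1474 axis deg 1.3
   cup n 14 [ 0.507 -0.1    0.05
[... 1098 characters left out ...]
ct ((700.3843994140625, -259.5766906738281), (92.37757873535156, 116.3674087524414), 84.30864715576172)
154 331.0 3 0.166 [ 0.688 -0.273  0.164]
157 331.5 4 0.165 [ 0.678 -0.275  0.166]
160 331.5 4 0.164 [ 0.675 -0.283  0.126]
163 332.0 3 0.166 [ 0.659 -0.276  0.164]
166 332.0 3 0.168 [ 0.649 -0.275  0.167]
169 332.0 3 0.166 [ 0.64  -0.276  0.165]
172 333.0 3 0.166 [ 0.63  -0.278  0.166]
175 333.0 3 0.162 [ 0.621 -0.279  0.162]
178 333.0 3 0.165 [ 0.611 -0.278  0.164]
181 333.0 3 0.161 [ 0.602 -0.279  0.161]
184 333.0 3 0.164 [ 0.592 -0.278  0.165]
187 334.5 4 0.18 [ 0.581 -0.28   0.178]
mouse 422 [0.656 0.379 0.047] 1.57
oil 151 [0.528 0.42  0.062] 0.117
tape 131 [ 0.654 -0.405  0.041] 1.57
```

```bash
cat > go.py <<'E'
# deltas in tool axes to reach x y z yaw(deg of tool x); tool points down
import sys; from h import *
o=bot.get_obs(); p=np.array(o['position']); M=R.from_quat(o['ee_rot']).as_matrix(); yaw=np.degrees(np.arctan2(M[1,0],M[0,0]))
print('t',round(o['t'],2),'p',p.round(4),'yaw',yaw.round(2),'tilt',np.degrees(np.arccos(-M[2,2])).round(2),'q',np.round(o['q'],2),'F',np.round(o['wrist_force'],1),'w',round(o['width'],3))
for a in sys.argv[1:]:
    x,y,z,w=map(float,a.split(',')); d=M.T@(np.array([x,y,z])-p)*100
    print(a,'-> tx %.2f ty %.2f tz %.2f turn %.2f'%(*d,-((w-yaw+180)%360-180)/10))
E
python3 go.py .488,.119,.23,117.4 .488,.119,.062,117.4
```

```text
t 0.1 p [ 0.1715 -0.4958  0.2308] yaw 19.07 tilt 0.06 q [-1.38  0.29 -0.15  1.13  0.    1.43] F [-0.1  0.7  0.7] w 0.997
.488,.119,.23,117.4 -> tx 50.00 ty -47.77 tz 0.14 turn -9.83
.488,.119,.062,117.4 -> tx 50.00 ty -47.75 tz 16.94 turn -9.83
```

```bash
python3 -m jog '[{"tx":5,"ty":-4.8,"tz":0,"turn":-1,"claw":0},{"tx":9,"ty":-8.6,"tz":0,"turn":-2,"claw":0},{"tx":13,"ty":-12.4,"tz":0,"turn":-3,"claw":0},{"tx":17,"ty":-16.2,"tz":0,"turn":-4,"claw":0},{"tx":21,"ty":-20,"tz":0,"turn":-5,"claw":0},{"tx":25,"ty":-24,"tz":0,"turn":-6,"claw":0},{"tx":29,"ty":-27.7,"tz":0,"turn":-7,"claw":0},{"tx":33,"ty":-31.5,"tz":0,"turn":-8,"claw":0},{"tx":37,"ty":-35.3,"tz":0,"turn":-9,"claw":0},{"tx":41,"ty":-39.2,"tz":0,"turn":-9.8,"claw":0}]' 40; python3 go.py .488,.119,.23,117.4
```

```text
t: 1.35
position: [0.4315, 0.0101, 0.2313]
ee_rot: [0.52, 0.854, -0.0, 0.0]
wrist_force: [1.7, -0.9, 0.2]
width: 0.003
t 1.35 p [0.4315 0.0101 0.2313] yaw 117.36 tilt 0.02 q [-0.15  0.11 -0.38  1.08 -0.    0.95] F [ 1.7 -0.9  0.2] w 0.003
.488,.119,.23,117.4 -> tx 7.08 ty 10.03 tz 0.13 turn -0.00
```

```bash
python3 -m jog '[{"tx":3.5,"ty":5},{"tx":7.1,"ty":10},{"tx":7.1,"ty":10},{"tx":7.1,"ty":10,"tz":6},{"tx":7.1,"ty":10,"tz":11},{"tx":7.1,"ty":10,"tz":15},{"tx":7.1,"ty":10,"tz":16.9},{"tx":7.1,"ty":10,"tz":16.9},{"tx":7.1,"ty":10,"tz":16.9}]'; python3 go.py .488,.119,.062,117.4 .364,.3583,.062,117.4
```

```text
t 1.35 p [0.4315 0.0101 0.2313] yaw 117.36 tilt 0.02 q [-0.15  0.11 -0.38  1.08 -0.    0.95] F [ 1.7 -0.9  0.2] w 0.003
.488,.119,.062,117.4 -> tx 7.08 ty 10.02 tz 16.93 turn -0.00
.364,.3583,.062,117.4 -> tx 34.04 ty 10.01 tz 16.92 turn -0.00$[0]: bad value
```

```bash
python3 -m jog '[{"tx":3.5,"ty":5,"tz":0,"turn":0,"claw":0},{"tx":7.1,"ty":10,"tz":0,"turn":0,"claw":0},{"tx":7.1,"ty":10,"tz":0,"turn":0,"claw":0},{"tx":7.1,"ty":10,"tz":6,"turn":0,"claw":0},{"tx":7.1,"ty":10,"tz":11,"turn":0,"claw":0},{"tx":7.1,"ty":10,"tz":15,"turn":0,"claw":0},{"tx":7.1,"ty":10,"tz":16.9,"turn":0,"claw":0},{"tx":7.1,"ty":10,"tz":16.9,"turn":0,"claw":0},{"tx":7.1,"ty":10,"tz":16.9,"turn":0,"claw":0}]'; python3 go.py .488,.119,.062,117.4 .364,.3583,.062,117.4
python3 - <<'E'
from h import *
p,d=snap('top'); q,e=snap('scene'); a=cv2.resize(p[190:280,125:275],(600,360),interpolation=cv2.INTER_CUBIC); cv2.imwrite('pics/pre.png',a)
E
```

```text
t: 2.48
position: [0.4881, 0.1166, 0.0631]
ee_rot: [0.522, 0.853, 0.0, 0.0]
wrist_force: [0.5, 0.3, -0.1]
width: 0.0
t 2.48 p [0.4881 0.1166 0.0631] yaw 117.04 tilt 0.05 q [ 0.09  0.41 -0.47  0.69 -0.    1.19] F [ 0.5  0.3 -0.1] w 0.0
.488,.119,.062,117.4 -> tx 0.22 ty 0.10 tz 0.11 turn -0.04
.364,.3583,.062,117.4 -> tx 27.17 ty -0.07 tz 0.10 turn -0.04
```

View pics/pre.png

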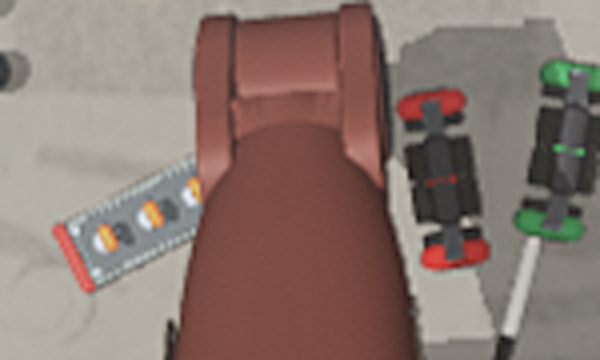

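The wrist covers the green end, three toggles are visible at (105,238), (155,212) and (195,190), and the red muffs are untouched. Now the drag.

```bash
python3 -m jog '[{"tx":1.5,"ty":0,"tz":0.1,"turn":0,"claw":0},{"tx":3,"ty":0,"tz":0.1,"turn":0,"claw":0},{"tx":4.5,"ty":0,"tz":0.1,"turn":0,"claw":0},{"tx":6,"ty":0,"tz":0.1,"turn":0,"claw":0},{"tx":7.5,"ty":0,"tz":0.1,"turn":0,"claw":0},{"tx":9,"ty":0,"tz":0.1,"turn":0,"claw":0},{"tx":10.5,"ty":0,"tz":0.1,"turn":0,"claw":0},{"tx":12,"ty":0,"tz":0.1,"turn":0,"claw":0},{"tx":13.5,"ty":0,"tz":0.1,"turn":0,"claw":0}]'; python3 go.py .364,.3583,.062,117.4
```

```text
t: 3.7
position: [0.4258, 0.238, 0.0613]
ee_rot: [0.522, 0.853, -0.0, 0.0]
wrist_force: [-0.3, -0.7, 0.1]
width: -0.001
t 3.7 p [0.4258 0.238  0.0613] yaw 117.06 tilt 0.0 q [ 0.36  0.39 -0.5   0.67 -0.    1.46] F [-0.3 -0.7  0.1] w -0.001
.364,.3583,.062,117.4 -> tx 13.52 ty -0.03 tz -0.07 turn -0.03
```

```bash
python3 -m jog '[{"tx":1.5,"ty":0,"tz":0,"turn":0,"claw":0},{"tx":3,"ty":0,"tz":0,"turn":0,"claw":0},{"tx":4.5,"ty":0,"tz":0,"turn":0,"claw":0},{"tx":6,"ty":0,"tz":0,"turn":0,"claw":0},{"tx":7.5,"ty":0,"tz":0,"turn":0,"claw":0},{"tx":9,"ty":0,"tz":0,"turn":0,"claw":0},{"tx":10.5,"ty":0,"tz":0,"turn":0,"claw":0},{"tx":12,"ty":0,"tz":0,"turn":0,"claw":0},{"tx":13.5,"ty":0,"tz":0,"turn":0,"claw":0},{"tx":13.5,"ty":0,"tz":0,"turn":0,"claw":0}]'; python3 go.py .36,.36,.062,117.4
python3 - <<'E'
from h import *
p,d=snap('top'); q,e=snap('scene','s1'); a=cv2.resize(p[190:280,125:275],(500,300),interpolation=cv2.INTER_CUBIC); b=cv2.resize(q[200:290,170:270],(333,300),interpolation=cv2.INTER_CUBIC); cv2.imwrite('pics/post.png',np.hstack([a,b])[:,:800])
E
```

```text
t: 4.95
position: [0.3644, 0.3583, 0.0613]
ee_rot: [0.521, 0.853, 0.0, -0.0]
wrist_force: [-0.3, 0.4, 0.3]
width: 0.007
t 4.95 p [0.3644 0.3583 0.0613] yaw 117.15 tilt 0.01 q [ 0.63  0.43 -0.44  0.7   0.    1.73] F [-0.3  0.4  0.3] w 0.007
.36,.36,.062,117.4 -> tx 0.35 ty -0.31 tz -0.07 turn -0.02
```

View pics/post.png

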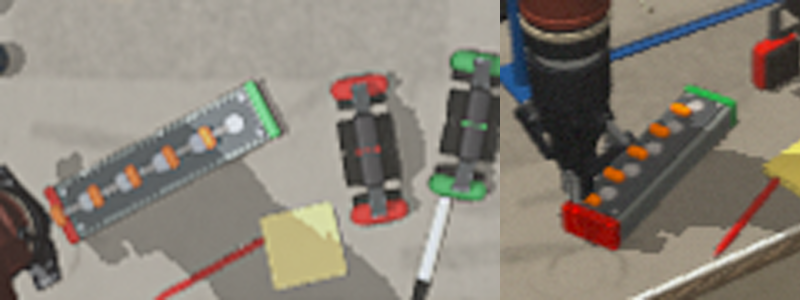

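All five toggles lean to the red end: tips at (207,138), (168,157), (130,177), (95,195) and (58,215). Lifting now and heading to the headset.

```bash
python3 -m jog '[{"tx":0.4,"ty":0,"tz":-3,"turn":0,"claw":0},{"tx":0.4,"ty":0,"tz":-9,"turn":0,"claw":0},{"tx":0.4,"ty":0,"tz":-15,"turn":0,"claw":0},{"tx":0.4,"ty":0,"tz":-19,"turn":0,"claw":0},{"tx":0.4,"ty":0,"tz":-19,"turn":0,"claw":4}]' 40
python3 - <<'E'
from meas import *
p,d=snap('top'); blocks(cloud('top',d),p)
E
python3 go.py .435,-.278,.25,170.3
```

```text
t: 5.68
position: [0.3648, 0.3616, 0.2544]
ee_rot: [0.522, 0.853, 0.003, 0.001]
wrist_force: [0.3, 0.1, -1.2]
width: 0.199
block n 169 px 267.2 226.5 xy [ 0.4592 -0.0691] rect 459.1 -69.2 24.0 69.8 z 0.1473 axis deg -10.9
   cup n 104 [ 0.519 -0.08   0.055] hsv [ 66.  112.  134.5]
   cup n 36 [0.495 0.022 0.055] hsv [  2.  150.  145.5]
   cup n 65 [ 0.492 -0.154  0.055] hsv [ 28. 123. 187.]
   cup n 111 [ 0.4   -0.057  0.055] hsv [ 66. 118. 137.]
   cup n 15 [0.388 0.002 0.053] hsv [ 19.  27. 103.]
block n 169 px 235.5 234.1 xy [0.4359 0.0317] rect 435.6 31.8 71.0 23.8 z 0.1475 axis deg 8.5
   cup n 112 [0.496 0.042 0.055] hsv [  1.  155.5 168. ]
   cup n 67 [ 0.402 -0.044  0.055] hsv [ 66. 119. 142.]
   cup n 113 [0.375 0.022 0.055] hsv [  1. 161. 166.]
block n 180 px 333.0 233.7 xy [ 0.4353 -0.2785] rect 435.0 -278.4 25.7 71.6 z 0.1465 axis deg -10.2
   cup n 99 [ 0.495 -0.284  0.055] hsv [ 45.  10. 193.]
   cup n 13 [ 0.486 -0.192  0.053] hsv [ 23.  88. 102.]
   cup n 112 [ 0.375 -0.265  0.055] hsv [ 54.5  12.  197.5]
   cup n 12 [ 0.38  -0.194  0.056] hsv [ 23.   24.5 105.5]
block n 179 px 298.6 234.7 xy [ 0.4325 -0.1689] rect 431.7 -169.8 25.5 69.6 z 0.1463 axis deg 1.0
   cup n 14 [ 0.507 -0.1    0.054] hsv [42.  27.  88.5]
   cup n 106 [ 0.494 -0.166  0.055] hsv [ 26. 127. 185.]
   cup n 33 [ 0.399 -0.078  0.056] hsv [ 64.  95. 117.]
   cup n 47 [ 0.381 -0.251  0.056] hsv [ 23.  12. 193.]
   cup n 113 [ 0.372 -0.168  0.056] hsv [ 27. 122. 185.]
t 5.72 p [0.3639 0.361  0.2524] yaw 117.02 tilt 0.15 q [ 0.64  0.25 -0.15  1.17 -0.    1.74] F [ 0.3 -0.1  0.4] w 0.289
.435,-.278,.25,170.3 -> tx -60.15 ty -22.70 tz 0.16 turn -5.33
```

```bash
python3 -m jog '[{"tx":-5,"ty":-1.9,"tz":0,"turn":-0.5,"claw":5},{"tx":-10,"ty":-3.8,"tz":0,"turn":-1,"claw":5},{"tx":-15,"ty":-5.7,"tz":0,"turn":-1.5,"claw":5},{"tx":-20,"ty":-7.6,"tz":0,"turn":-2,"claw":5},{"tx":-25,"ty":-9.5,"tz":0,"turn":-2.5,"claw":5},{"tx":-30,"ty":-11.4,"tz":0,"turn":-3,"claw":5},{"tx":-35,"ty":-13.3,"tz":0,"turn":-3.5,"claw":5},{"tx":-40,"ty":-15.2,"tz":0,"turn":-4,"claw":5},{"tx":-45,"ty":-17.1,"tz":0,"turn":-4.5,"claw":5},{"tx":-50,"ty":-19,"tz":0,"turn":-5.3,"claw":5}]'; python3 go.py .435,-.278,.2,170.1
python3 - <<'E'
# two-view check of rail bar ends/balls and hook arm: triangulate
from meas import *
q,e=snap('scene','s2'); p,d=snap('top','t2')
Pt=cloud('top',d); Ps=cloud('scene',e)
m=(Ps[...,2]>.125)&(Ps[...,2]<.17)&(np.abs(Ps[...,0]-.643)<.03)&(Ps[...,1]>-.1)&(Ps[...,1]<.32)
Q=Ps[m]; b=Q[np.abs(Q[:,1]-.11)<.165]; c,ax=line(b[:,:2]); print('scene bar',len(b),c.round(4),ax.round(4),np.percentile(b[:,2],[5,50,95]).round(4), 'y ext',Q[:,1].min().round(3),Q[:,1].max().round(3))
H,S,V=cv2.split(cv2.cvtColor(q,cv2.COLOR_BGR2HSV))
m=(H>18)&(H<34)&(S>100)&(np.abs(Ps[...,0]-.635)<.09)&(np.abs(Ps[...,1]+.277)<.06)&(Ps[...,2]>.1); print('scene arm',m.sum(), Ps[m].mean(0) if m.sum() else '')
E
```

```text
t: 6.98
position: [0.4203, -0.1725, 0.2499]
ee_rot: [0.085, 0.996, 0.0, -0.001]
wrist_force: [0.8, -0.3, -0.2]
width: 0.582
t 6.97 p [ 0.4203 -0.1725  0.2499] yaw 170.24 tilt 0.13 q [-0.55  0.15 -0.29  1.14  0.   -0.38] F [ 0.8 -0.3 -0.2] w 0.582
.435,-.278,.2,170.1 -> tx -3.24 ty -10.16 tz 4.97 turn 0.01
scene bar 279 [0.6395 0.1179] [-0.0136  0.9999] [0.1306 0.1383 0.1434] y ext -0.085 0.307
scene arm 0
```

```bash
python3 -m jog '[{"tx":-1.6,"ty":-5,"tz":0,"turn":0,"claw":5},{"tx":-3.2,"ty":-10.2,"tz":0,"turn":0,"claw":5},{"tx":-3.2,"ty":-10.2,"tz":3,"turn":0,"claw":5},{"tx":-3.2,"ty":-10.2,"tz":5,"turn":0,"claw":5},{"tx":-3.2,"ty":-10.2,"tz":5,"turn":0,"claw":5}]'; python3 go.py .435,-.278,.126,170.1
```

```text
t: 7.7
position: [0.4337, -0.2753, 0.199]
ee_rot: [0.087, 0.996, 0.002, -0.002]
wrist_force: [-0.9, -0.1, 0.3]
width: 0.584
t 7.7 p [ 0.4337 -0.2753  0.199 ] yaw 170.02 tilt 0.29 q [-0.71  0.29 -0.24  1.05  0.   -0.53] F [-0.9 -0.1  0.3] w 0.584
.435,-.278,.126,170.1 -> tx -0.21 ty -0.26 tz 7.30 turn -0.01
```

```bash
python3 -m jog '[{"tx":-0.2,"ty":-0.2,"tz":2,"turn":0,"claw":5},{"tx":-0.2,"ty":-0.2,"tz":4.5,"turn":0,"claw":5},{"tx":-0.2,"ty":-0.2,"tz":6.2,"turn":0,"claw":5},{"tx":-0.2,"ty":-0.2,"tz":7.3,"turn":0,"claw":5},{"tx":-0.2,"ty":-0.2,"tz":7.3,"turn":0,"claw":5},{"tx":-0.2,"ty":-0.2,"tz":7.3,"turn":0,"claw":5}]'; python3 go.py .435,-.278,.126,170.1
```

```text
t: 8.45
position: [0.4373, -0.2793, 0.1291]
ee_rot: [0.087, 0.996, -0.0, 0.0]
wrist_force: [-1.1, 0.3, -0.4]
width: 0.587
t 8.45 p [ 0.4373 -0.2793  0.1291] yaw 170.07 tilt 0.06 q [-0.71  0.36 -0.34  0.87  0.   -0.54] F [-1.1  0.3 -0.4] w 0.587
.435,-.278,.126,170.1 -> tx 0.25 ty 0.09 tz 0.30 turn -0.00
```

```bash
python3 -m jog '[{"tx":0.25,"ty":0.1,"tz":0.2,"turn":0,"claw":5},{"tx":0.25,"ty":0.1,"tz":0.2,"turn":0,"claw":1.5},{"tx":0.25,"ty":0.1,"tz":0.2,"turn":0,"claw":1.5},{"tx":0.25,"ty":0.1,"tz":0.2,"turn":0,"claw":1.5},{"tx":0.25,"ty":0.1,"tz":0.2,"turn":0,"claw":1.5}]' 60; python3 go.py .435,-.278,.31,170.1
```

```text
t: 9.07
position: [0.4348, -0.278, 0.1266]
ee_rot: [0.087, 0.996, -0.0, 0.0]
wrist_force: [-0.8, -1.4, 3.2]
width: 0.268
t 9.07 p [ 0.4348 -0.278   0.1266] yaw 170.06 tilt 0.04 q [-0.71  0.36 -0.35  0.86 -0.   -0.54] F [-0.8 -1.4  3.2] w 0.268
.435,-.278,.31,170.1 -> tx -0.03 ty -0.01 tz -18.34 turn -0.00
```

```bash
python3 -m jog '[{"tx":0,"ty":0,"tz":-1,"turn":0,"claw":1.5},{"tx":0,"ty":0,"tz":-4,"turn":0,"claw":1.5},{"tx":0,"ty":0,"tz":-8,"turn":0,"claw":1.5},{"tx":0,"ty":0,"tz":-12,"turn":0,"claw":1.5},{"tx":0,"ty":0,"tz":-16,"turn":0,"claw":1.5},{"tx":0,"ty":0,"tz":-20,"turn":0,"claw":1.5},{"tx":0,"ty":0,"tz":-20.5,"turn":0,"claw":1.5},{"tx":0,"ty":0,"tz":-20.5,"turn":0,"claw":1.5}]'; python3 go.py .636,-.277,.33,93.7
```

```text
t: 10.07
position: [0.4344, -0.2773, 0.3308]
ee_rot: [0.087, 0.996, 0.0, -0.0]
wrist_force: [0.5, 0.3, -2.6]
width: 0.268
t 10.07 p [ 0.4344 -0.2773  0.3308] yaw 170.07 tilt 0.04 q [-0.71  0.24  0.04  1.37  0.   -0.54] F [ 0.5  0.3 -2.6] w 0.268
.636,-.277,.33,93.7 -> tx -19.85 ty 3.51 tz 0.07 turn 7.64
```

```bash
python3 -m jog '[{"tx":-2,"ty":0.35,"tz":0,"turn":0.8,"claw":1.5},{"tx":-4,"ty":0.7,"tz":0,"turn":1.6,"claw":1.5},{"tx":-6,"ty":1.05,"tz":0,"turn":2.4,"claw":1.5},{"tx":-8.5,"ty":1.5,"tz":0,"turn":3.3,"claw":1.5},{"tx":-11,"ty":1.95,"tz":0,"turn":4.2,"claw":1.5},{"tx":-13.5,"ty":2.4,"tz":0,"turn":5.1,"claw":1.5},{"tx":-16,"ty":2.8,"tz":0,"turn":6,"claw":1.5},{"tx":-18,"ty":3.2,"tz":0,"turn":6.9,"claw":1.5},{"tx":-19.8,"ty":3.5,"tz":0,"turn":7.64,"claw":1.5},{"tx":-19.8,"ty":3.5,"tz":0,"turn":7.64,"claw":1.5}]'
python3 - <<'E'
from h import *
p,d=snap('top'); q,e=snap('scene'); a=cv2.resize(p[130:280,260:400],(467,500),interpolation=cv2.INTER_CUBIC); b=cv2.resize(q[80:260,220:340],(333,500),interpolation=cv2.INTER_CUBIC); cv2.imwrite('pics/hk.png',np.hstack([a,b]))
E
python3 go.py .636,-.277,.33,93.7 .636,-.277,.19,93.7 .636,-.277,.17,93.7
```

```text
t: 11.32
position: [0.6359, -0.2768, 0.3284]
ee_rot: [0.684, 0.73, -0.0, -0.002]
wrist_force: [0.3, -0.1, -3.2]
width: 0.272
t 11.43 p [ 0.635  -0.2771  0.3298] yaw 93.83 tilt 0.15 q [-0.52  0.64  0.66  1.59 -0.    0.99] F [-0.2  0.3 -2.3] w 0.266
.636,-.277,.33,93.7 -> tx 0.00 ty 0.10 tz -0.02 turn 0.01
.636,-.277,.19,93.7 -> tx -0.01 ty 0.13 tz 13.98 turn 0.01
.636,-.277,.17,93.7 -> tx -0.02 ty 0.14 tz 15.98 turn 0.01
```

View pics/hk.png

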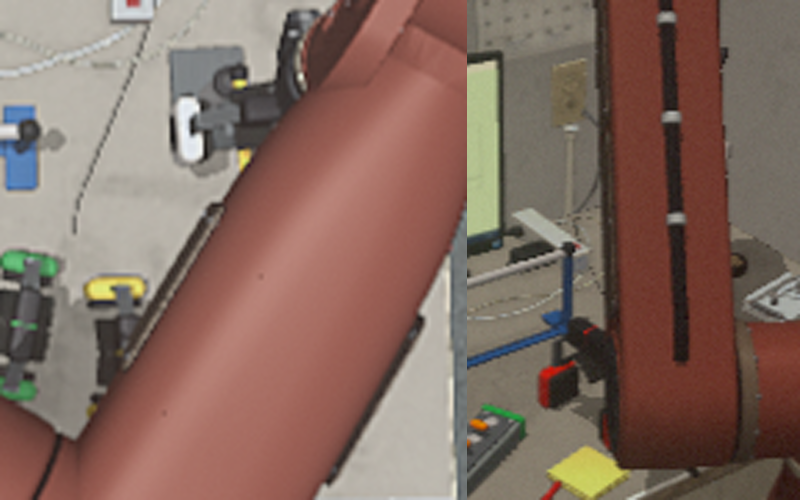

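The headset hangs in the gripper above the hook. Its white cup is at (188,130), with yellow arm ends showing at (240,85) and (243,158); the scene view is blocked by the arm. Lowering.

```bash
python3 -m jog '[{"tx":0,"ty":0.1,"tz":4,"turn":0,"claw":1.5},{"tx":0,"ty":0.1,"tz":8,"turn":0,"claw":1.5},{"tx":0,"ty":0.1,"tz":11,"turn":0,"claw":1.5},{"tx":0,"ty":0.1,"tz":13,"turn":0,"claw":1.5},{"tx":0,"ty":0.1,"tz":14,"turn":0,"claw":1.5},{"tx":0,"ty":0.1,"tz":14,"turn":0,"claw":1.5},{"tx":0,"ty":0.1,"tz":14,"turn":0,"claw":1.5}]'; python3 go.py .636,-.277,.17,93.7
```

```text
t: 12.3
position: [0.637, -0.2775, 0.1925]
ee_rot: [0.684, 0.729, 0.0, 0.001]
wrist_force: [-0.6, 0.5, -2.2]
width: 0.267
t 12.3 p [ 0.637  -0.2775  0.1925] yaw 93.69 tilt 0.09 q [-0.52  0.64  0.31  1.24  0.    0.99] F [-0.6  0.5 -2.2] w 0.267
.636,-.277,.17,93.7 -> tx 0.06 ty -0.10 tz 2.25 turn -0.00
```

```bash
python3 -m jog '[{"tx":0.05,"ty":-0.1,"tz":0.5,"turn":0,"claw":1.5},{"tx":0.05,"ty":-0.1,"tz":1,"turn":0,"claw":1.5},{"tx":0.05,"ty":-0.1,"tz":1.5,"turn":0,"claw":1.5},{"tx":0.05,"ty":-0.1,"tz":2,"turn":0,"claw":1.5},{"tx":0.05,"ty":-0.1,"tz":2.2,"turn":0,"claw":1.5},{"tx":0.05,"ty":-0.1,"tz":2.2,"turn":0,"claw":1.5},{"tx":0.05,"ty":-0.1,"tz":2.2,"turn":0,"claw":1.5},{"tx":0.05,"ty":-0.1,"tz":2.2,"turn":0,"claw":1.5}]'; python3 go.py .636,-.277,.167,93.7
python3 -c "
from h import *
import time
F=[]
for i in range(5):
    viewer.camera('top'); F.append(bot.get_obs()['wrist_force'])
print(np.mean(F,0).round(2))"
```

```text
t: 13.3
position: [0.6358, -0.2769, 0.1695]
ee_rot: [0.684, 0.729, -0.0, 0.0]
wrist_force: [0.7, -2.0, -0.7]
width: 0.271
t 13.3 p [ 0.6358 -0.2769  0.1695] yaw 93.66 tilt 0.03 q [-0.52  0.65  0.27  1.18 -0.    0.99] F [ 0.7 -2.  -0.7] w 0.271
.636,-.277,.167,93.7 -> tx -0.01 ty 0.02 tz 0.25 turn -0.00
[ 1.15 -2.08 -0.31]
```

Contact: Fz fell from about −2.4 to −0.3, with a −2 N side push, so I shift 2 mm to −y and then open.

```bash
python3 -m jog '[{"tx":-0.1,"ty":0,"tz":0.1,"turn":0,"claw":1.5},{"tx":-0.2,"ty":0,"tz":0.2,"turn":0,"claw":1.5},{"tx":-0.2,"ty":0,"tz":0.2,"turn":0,"claw":1.5},{"tx":-0.2,"ty":0,"tz":0.2,"turn":0,"claw":1.5}]'; python3 -c "
from h import *
F=[]
for i in range(4):
    viewer.camera('top'); F.append(bot.get_obs()['wrist_force'])
print(np.mean(F,0).round(2))"; python3 -m jog '[{"tx":0,"ty":0,"tz":0,"turn":0,"claw":3},{"tx":0,"ty":0,"tz":0,"turn":0,"claw":4.5},{"tx":0,"ty":0,"tz":0,"turn":0,"claw":4.5},{"tx":0,"ty":0,"tz":0,"turn":0,"claw":4.5},{"tx":0,"ty":0,"tz":-2,"turn":0,"claw":4.5},{"tx":0,"ty":0,"tz":-5,"turn":0,"claw":4.5},{"tx":0,"ty":0,"tz":-9,"turn":0,"claw":4.5},{"tx":0,"ty":0,"tz":-13,"turn":0,"claw":4.5},{"tx":0,"ty":0,"tz":-13,"turn":0,"claw":4.5}]' ; python3 go.py .5,-.12,.31,179
```

```text
t: 14.05
position: [0.6356, -0.2788, 0.1672]
ee_rot: [0.684, 0.729, -0.0, -0.0]
wrist_force: [-1.0, -1.0, -0.3]
width: 0.271
[-0.98 -1.47 -0.17]
t: 15.38
position: [0.6371, -0.2795, 0.3009]
ee_rot: [0.684, 0.729, 0.001, 0.003]
wrist_force: [-0.6, -0.2, -0.1]
width: 0.527
t 15.38 p [ 0.6371 -0.2795  0.3009] yaw 93.67 tilt 0.34 q [-0.52  0.63  0.57  1.5   0.    0.99] F [-0.6 -0.2 -0.1] w 0.527
.5,-.12,.31,179 -> tx 16.79 ty -12.65 tz -1.02 turn -8.53
```

```bash
python3 go.py .4,.25,.3,181; python3 -m jog '[{"tx":3.5,"ty":-2,"tz":0,"turn":-0.9,"claw":4.5},{"tx":8,"ty":-3.8,"tz":0,"turn":-1.8,"claw":4.5},{"tx":13,"ty":-6,"tz":0,"turn":-2.7,"claw":4.5},{"tx":18,"ty":-8,"tz":0,"turn":-3.6,"claw":4.5},{"tx":23,"ty":-10.5,"tz":0,"turn":-4.5,"claw":4.5},{"tx":28,"ty":-12.5,"tz":0,"turn":-5.4,"claw":4.5},{"tx":33,"ty":-14.5,"tz":0,"turn":-6.3,"claw":4.5},{"tx":38,"ty":-16.5,"tz":0,"turn":-7.2,"claw":4.5},{"tx":43,"ty":-18.5,"tz":0,"turn":-8.1,"claw":4.5},{"tx":48,"ty":-20,"tz":0,"turn":-8.7,"claw":4.5}]'
python3 - <<'E'
from meas import *
p,d=snap('top','t3'); P=cloud('top',d); blocks(P,p)
Z=P[...,2]; m=(Z>.16)&(Z<.23)&(np.abs(P[...,0]-.635)<.1)&(np.abs(P[...,1]+.277)<.09)
m2=(Z>.165)&m
for c in comp(m2,10): v,u=np.nonzero(c); z=np.median(Z[c]); print('hook top',len(u),u.mean(),v.mean(),P[c].mean(0).round(4),z, cv2.minAreaRect((P[c][:,:2]*1000).astype(np.float32)))
q,e=snap('scene','s3'); a=cv2.resize(p[130:280,200:400],(533,400),interpolation=cv2.INTER_CUBIC); b=cv2.resize(q[140:290,210:310],(267,400),interpolation=cv2.INTER_CUBIC); cv2.imwrite('pics/hung.png',np.hstack([a,b]))
E
python3 go.py
```

```text
t 15.38 p [ 0.6371 -0.2795  0.3009] yaw 93.67 tilt 0.34 q [-0.52  0.63  0.57  1.5   0.    0.99] F [-0.6 -0.2 -0.1] w 0.527
.4,.25,.3,181 -> tx 54.36 ty -20.27 tz -0.19 turn -8.73
t: 16.62
position: [0.404, 0.1887, 0.2966]
ee_rot: [-0.008, 1.0, -0.0, -0.0]
wrist_force: [0.5, -0.0, -1.1]
width: 0.528
block n 169 px 267.2 226.6 xy [ 0.4589 -0.069 ] rect 459.1 -69.1 24.1 70.0 z 0.1476 axis deg -11.5
   cup n 101 [ 0.519 -0.079  0.055] hsv [ 66. 114. 135.]
   cup n 37 [0.495 0.022 0.055] hsv [  2. 147. 137.]
   cup n 68 [ 0.492 -0.154  0.055] hsv [ 28.5 122.5 188. ]
   cup n 113 [ 0.4   -0.057  0.055] hsv [ 65. 107. 117.]
   cup n 17 [0.387 0.002 0.053] hsv [22. 28. 96.]
block n 168 px 235.4 234.2 xy [0.4356 0.0318] rect 434.8 31.7 72.6 23.8 z 0.1476 axis deg 8.4
   cup n 111 [0.496 0.042 0.055] hsv [  2. 151. 164.]
   cup n 68 [ 0.402 -0.044  0.056] hsv [ 65.  106.5 109. ]
   cup n 112 [0.376 0.022 0.055] hsv [  2. 155. 136.]
block n 176 px 298.7 234.7 xy [ 0.4328 -0.1689] rect 431.8 -168.8 70.3 24.9 z 0.1471 axis deg 1.4
   cup n 14 [ 0.508 -0.101  0.053] hsv [50.  37.5 98.5]
   cup n 111 [ 0.494 -0.166  0.055] hsv [ 26. 126. 184.]
   cup n 34 [ 0.399 -0.078  0.056] hsv [ 64.   96.5 122.5]
   cup n 109 [ 0.372 -0.168  0.056] hsv [ 27. 123. 190.]
hook top 191 333.4397905759162 169.87958115183247 [ 0.6347 -0.2761  0.1834] 0.1842993192671567 ((635.8287353515625, -276.52294921875), (25.10506248474121, 73.1653823852539), 2.450605630874634)
t 16.73 p [0.4031 0.1909 0.2967] yaw -178.89 tilt 0.09 q [ 0.28  0.11 -0.21  1.25  0.    0.26] F [ 0.5 -0.9  0.2] w 0.526
```

View pics/hung.png

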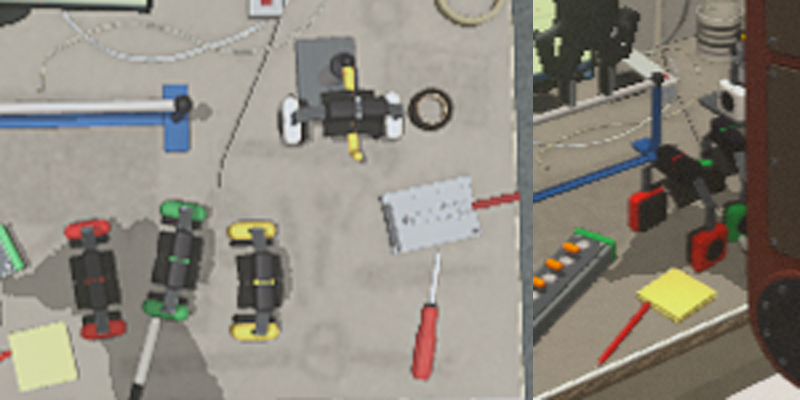

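The headset hangs astride the arm at (350,113): its top is at 0.184 m, so the hook dipped about 17 mm. The muffs still stand at (97,280), (178,258) and (260,280). Red next.

```bash
python3 go.py .4355,.0318,.20,188.5
```

```text
t 16.73 p [0.4031 0.1909 0.2967] yaw -178.89 tilt 0.09 q [ 0.28  0.11 -0.21  1.25  0.    0.26] F [ 0.5 -0.9  0.2] w 0.526
.4355,.0318,.20,188.5 -> tx -2.95 ty -15.98 tz 9.65 turn -0.74
```

```bash
python3 -m jog '[{"tx":-1,"ty":5,"tz":2,"turn":-0.3,"claw":5},{"tx":-2,"ty":10,"tz":5,"turn":-0.7,"claw":5},{"tx":-3,"ty":14,"tz":8,"turn":-0.96,"claw":5},{"tx":-3.6,"ty":15.9,"tz":9.7,"turn":-0.96,"claw":5},{"tx":-3.6,"ty":15.9,"tz":9.7,"turn":-0.96,"claw":5},{"tx":-3.6,"ty":15.9,"tz":9.7,"turn":-0.96,"claw":5}]'; python3 go.py .4355,.0318,.1265,188.5
```

```text
t: 17.48
position: [0.4396, 0.346, 0.2005]
ee_rot: [-0.089, 0.996, -0.0, -0.0]
wrist_force: [-0.2, 0.5, 0.6]
width: 0.578
t 17.48 p [0.4396 0.346  0.2005] yaw -169.77 tilt 0.03 q [ 0.54  0.37 -0.12  1.08 -0.    0.36] F [-0.2  0.5  0.6] w 0.578
.4355,.0318,.1265,188.5 -> tx 5.98 ty -30.84 tz 7.41 turn 0.17
```

I issued that move before the computed deltas came back, with the wrong sign on ty, so the tool went to y=0.346 in free air at 0.20 m, above everything there. Correcting, and from here I wait for the numbers.

```bash
python3 -m jog '[{"tx":1,"ty":-5,"tz":0,"turn":0.1,"claw":5},{"tx":2,"ty":-10,"tz":0,"turn":0.17,"claw":5},{"tx":3,"ty":-15,"tz":0,"turn":0.17,"claw":5},{"tx":4,"ty":-20,"tz":0,"turn":0.17,"claw":5},{"tx":5,"ty":-25,"tz":0,"turn":0.17,"claw":5},{"tx":6,"ty":-30.8,"tz":0,"turn":0.17,"claw":5},{"tx":6,"ty":-30.8,"tz":0,"turn":0.17,"claw":5},{"tx":6,"ty":-30.8,"tz":0,"turn":0.17,"claw":5}]'; python3 go.py .4355,.0318,.1265,188.5
```

```text
t: 18.48
position: [0.4354, 0.0326, 0.201]
ee_rot: [-0.074, 0.997, 0.0, 0.001]
wrist_force: [-0.2, -0.0, -0.2]
width: 0.583
t 18.48 p [0.4354 0.0326 0.201 ] yaw -171.55 tilt 0.07 q [-0.09  0.14 -0.43  1.    0.   -0.24] F [-0.2 -0.  -0.2] w 0.583
.4355,.0318,.1265,188.5 -> tx 0.02 ty -0.08 tz 7.45 turn -0.00
```

```bash
python3 -m jog '[{"tx":0,"ty":0,"tz":3,"turn":0,"claw":5},{"tx":0,"ty":0,"tz":5.5,"turn":0,"claw":5},{"tx":0,"ty":0,"tz":7,"turn":0,"claw":5},{"tx":0,"ty":0,"tz":7.4,"turn":0,"claw":5},{"tx":0,"ty":0,"tz":7.4,"turn":0,"claw":5},{"tx":0,"ty":0,"tz":7.4,"turn":0,"claw":1.5},{"tx":0,"ty":0,"tz":7.4,"turn":0,"claw":1.5},{"tx":0,"ty":0,"tz":7.4,"turn":0,"claw":1.5},{"tx":0,"ty":0,"tz":7.4,"turn":0,"claw":1.5},{"tx":0,"ty":0,"tz":7.4,"turn":0,"claw":1.5}]' 60; python3 go.py .4355,.0318,.33,188.5 .6415,.199,.33,181
```

```text
t: 19.73
position: [0.4362, 0.0329, 0.127]
ee_rot: [-0.075, 0.997, -0.0, 0.001]
wrist_force: [-0.4, -0.5, 6.0]
width: 0.267
t 19.73 p [0.4362 0.0329 0.127 ] yaw -171.44 tilt 0.09 q [-0.09  0.22 -0.55  0.8  -0.   -0.24] F [-0.4 -0.5  6. ] w 0.267
.4355,.0318,.33,188.5 -> tx 0.05 ty -0.11 tz -20.30 turn 0.01
.6415,.199,.33,181 -> tx -22.81 ty 13.36 tz -20.27 turn 0.76
```

```bash
python3 -m jog '[{"tx":0,"ty":0,"tz":-2,"turn":0,"claw":1.5},{"tx":0,"ty":0,"tz":-6,"turn":0,"claw":1.5},{"tx":0,"ty":0,"tz":-11,"turn":0,"claw":1.5},{"tx":0,"ty":0,"tz":-16,"turn":0,"claw":1.5},{"tx":0,"ty":0,"tz":-20.3,"turn":0,"claw":1.5},{"tx":-4,"ty":2.5,"tz":-20.3,"turn":0.2,"claw":1.5},{"tx":-9,"ty":5,"tz":-20.3,"turn":0.4,"claw":1.5},{"tx":-13.5,"ty":8,"tz":-20.3,"turn":0.6,"claw":1.5},{"tx":-18,"ty":11,"tz":-20.3,"turn":0.76,"claw":1.5},{"tx":-22.8,"ty":13.4,"tz":-20.3,"turn":0.76,"claw":1.5}]'; python3 go.py .642,.199,.33,181
```

```text
t: 20.98
position: [0.6418, 0.201, 0.3291]
ee_rot: [-0.008, 1.0, 0.0, -0.0]
wrist_force: [1.2, 0.1, -0.6]
width: 0.268
t 20.98 p [0.6418 0.201  0.3291] yaw -179.03 tilt 0.02 q [0.19 0.59 0.56 1.55 0.   0.18] F [ 1.2  0.1 -0.6] w 0.268
.642,.199,.33,181 -> tx -0.02 ty -0.20 tz -0.09 turn -0.00
```

```bash
python3 -m jog '[{"tx":0,"ty":0,"tz":5,"turn":0,"claw":1.5},{"tx":0,"ty":0,"tz":10,"turn":0,"claw":1.5},{"tx":0,"ty":0,"tz":14,"turn":0,"claw":1.5},{"tx":0,"ty":0,"tz":15.5,"turn":0,"claw":1.5},{"tx":0,"ty":0,"tz":16.2,"turn":0,"claw":1.5},{"tx":0,"ty":0,"tz":16.6,"turn":0,"claw":1.5},{"tx":0,"ty":0,"tz":16.6,"turn":0,"claw":1.5},{"tx":0,"ty":0,"tz":16.6,"turn":0,"claw":1.5}]'; python3 go.py .642,.199,.159,181
```

```text
t: 21.98
position: [0.6415, 0.1996, 0.1643]
ee_rot: [-0.008, 1.0, 0.0, 0.001]
wrist_force: [-0.7, 1.0, -0.9]
width: 0.267
t 21.98 p [0.6415 0.1996 0.1643] yaw -179.03 tilt 0.09 q [0.19 0.61 0.18 1.14 0.   0.18] F [-0.7  1.  -0.9] w 0.267
.642,.199,.159,181 -> tx -0.05 ty -0.06 tz 0.53 turn -0.00
```

```bash
python3 -m jog '[{"tx":0,"ty":0,"tz":0.2,"turn":0,"claw":1.5},{"tx":0,"ty":0,"tz":0.4,"turn":0,"claw":1.5},{"tx":0,"ty":0,"tz":0.4,"turn":0,"claw":1.5},{"tx":0,"ty":0,"tz":0.4,"turn":0,"claw":1.5}]'; python3 -c "
from h import *
F=[]
for i in range(4):
    viewer.camera('top'); F.append(bot.get_obs()['wrist_force'])
print(np.mean(F,0).round(2))"; python3 go.py
```

```text
t: 22.48
position: [0.6421, 0.1997, 0.1601]
ee_rot: [-0.008, 1.0, 0.0, 0.001]
wrist_force: [4.8, 0.9, 3.2]
width: 0.266
[5.31 0.77 4.35]
t 22.68 p [0.6421 0.1997 0.1601] yaw -179.04 tilt 0.14 q [0.19 0.61 0.17 1.13 0.   0.18] F [6.  1.2 4.7] w 0.264
```

```bash
python3 -m jog '[{"tx":-0.15,"ty":0,"tz":-0.1,"turn":0,"claw":1.5},{"tx":-0.2,"ty":0,"tz":-0.1,"turn":0,"claw":1.5},{"tx":-0.2,"ty":0,"tz":-0.1,"turn":0,"claw":2.6},{"tx":-0.2,"ty":0,"tz":-0.1,"turn":0,"claw":4},{"tx":-0.2,"ty":0,"tz":-0.1,"turn":0,"claw":4.5},{"tx":-0.2,"ty":0,"tz":-0.1,"turn":0,"claw":4.5},{"tx":-0.2,"ty":0,"tz":-2,"turn":0,"claw":4.5},{"tx":-0.2,"ty":0,"tz":-5,"turn":0,"claw":4.5},{"tx":-0.2,"ty":0,"tz":-10,"turn":0,"claw":4.5},{"tx":-0.2,"ty":0,"tz":-12,"turn":0,"claw":4.5}]'
python3 - <<'E'
from meas import *
p,d=snap('top'); P=cloud('top',d); blocks(P,p)
E
python3 go.py .459,-.069,.21,169 .459,-.069,.28,169
```

```text
t: 23.92
position: [0.6439, 0.1998, 0.2826]
ee_rot: [-0.008, 1.0, 0.0, 0.002]
wrist_force: [1.0, -0.1, -1.3]
width: 0.528
block n 174 px 291.2 223.3 xy [ 0.4688 -0.1454] rect 469.9 -144.9 25.5 69.8 z 0.1472 axis deg 1.8
   cup n 106 [ 0.53  -0.142  0.055] hsv [ 26.  123.  198.5]
   cup n 96 [ 0.518 -0.081  0.056] hsv [ 66. 109. 129.]
   cup n 111 [ 0.409 -0.144  0.055] hsv [ 27. 122. 198.]
   cup n 30 [ 0.4   -0.079  0.055] hsv [ 63.  77. 112.]
block n 169 px 267.2 226.6 xy [ 0.4589 -0.069 ] rect 459.1 -69.1 24.1 70.0 z 0.1475 axis deg -11.5
   cup n 61 [ 0.528 -0.129  0.055] hsv [ 29. 123. 199.]
   cup n 104 [ 0.519 -0.079  0.056] hsv [ 66.  109.  127.5]
   cup n 73 [ 0.409 -0.133  0.055] hsv [ 27. 121. 198.]
   cup n 114 [ 0.399 -0.057  0.055] hsv [ 65.  108.5 117. ]
t 23.98 p [0.6443 0.1998 0.2842] yaw -179.03 tilt 0.33 q [ 0.19  0.58  0.43  1.42 -0.    0.18] F [-1.3 -1.   1.8] w 0.524
.459,-.069,.21,169 -> tx 19.02 ty -26.57 tz 7.28 turn 1.20
.459,-.069,.28,169 -> tx 18.98 ty -26.57 tz 0.28 turn 1.20
```

Yellow has been knocked aside, now at (0.469, −0.145). Green is unmoved, so it goes next.

```bash
python3 -m jog '[{"tx":3.5,"ty":-5,"tz":0,"turn":0.2,"claw":4.5},{"tx":7,"ty":-10,"tz":0,"turn":0.5,"claw":4.5},{"tx":10.5,"ty":-15,"tz":0,"turn":0.8,"claw":4.5},{"tx":14,"ty":-20,"tz":0,"turn":1,"claw":4.5},{"tx":19,"ty":-26.6,"tz":0,"turn":1.2,"claw":4.5},{"tx":19,"ty":-26.6,"tz":0,"turn":1.2,"claw":4.5},{"tx":19,"ty":-26.6,"tz":4,"turn":1.2,"claw":4.5},{"tx":19,"ty":-26.6,"tz":8,"turn":1.2,"claw":4.5},{"tx":19,"ty":-26.6,"tz":8,"turn":1.2,"claw":4.5},{"tx":19,"ty":-26.6,"tz":8,"turn":1.2,"claw":4.5}]'; python3 go.py .459,-.069,.128,168.7
```

```text
t: 25.22
position: [0.4579, -0.0697, 0.2003]
ee_rot: [0.096, 0.995, -0.0, 0.0]
wrist_force: [0.6, 0.1, 0.2]
width: 0.527
t 25.23 p [ 0.4579 -0.0697  0.2003] yaw 168.98 tilt 0.05 q [-0.31  0.19 -0.37  1.01 -0.   -0.12] F [0.6 0.1 0.2] w 0.527
.459,-.069,.128,168.7 -> tx -0.09 ty 0.09 tz 7.23 turn 0.03
```

```bash
python3 -m jog '[{"tx":-0.1,"ty":0.05,"tz":3,"turn":0,"claw":4.5},{"tx":-0.1,"ty":0.05,"tz":5.5,"turn":0,"claw":4.5},{"tx":-0.1,"ty":0.05,"tz":6.8,"turn":0,"claw":4.5},{"tx":-0.1,"ty":0.05,"tz":7.2,"turn":0,"claw":4.5},{"tx":-0.1,"ty":0.05,"tz":7.2,"turn":0,"claw":4.5},{"tx":-0.1,"ty":0.05,"tz":7.2,"turn":0,"claw":1.5},{"tx":-0.1,"ty":0.05,"tz":7.2,"turn":0,"claw":1.5},{"tx":-0.1,"ty":0.05,"tz":7.2,"turn":0,"claw":1.5},{"tx":-0.1,"ty":0.05,"tz":7.2,"turn":0,"claw":1.5},{"tx":-0.1,"ty":0.05,"tz":7.2,"turn":0,"claw":1.5}]' 60; python3 go.py .459,-.06,.33,168.7 .645,.109,.33,181
```

```text
t: 26.48
position: [0.4593, -0.0697, 0.1282]
ee_rot: [0.096, 0.995, -0.0, 0.001]
wrist_force: [-0.9, -1.3, 7.2]
width: 0.266
t 26.48 p [ 0.4593 -0.0697  0.1282] yaw 168.96 tilt 0.11 q [-0.31  0.27 -0.48  0.82 -0.   -0.12] F [-0.9 -1.3  7.2] w 0.266
.459,-.06,.33,168.7 -> tx 0.18 ty 0.94 tz -20.18 turn 0.03
.645,.109,.33,181 -> tx -14.84 ty 21.08 tz -20.16 turn -1.20
```

```bash
python3 -m jog '[{"tx":0,"ty":0.2,"tz":-1,"turn":0,"claw":1.5},{"tx":0,"ty":0.6,"tz":-4,"turn":0,"claw":1.5},{"tx":0,"ty":1,"tz":-9,"turn":0,"claw":1.5},{"tx":0,"ty":1,"tz":-14,"turn":0,"claw":1.5},{"tx":0,"ty":1,"tz":-19,"turn":0,"claw":1.5},{"tx":-1,"ty":4,"tz":-20.2,"turn":-0.2,"claw":1.5},{"tx":-4,"ty":8,"tz":-20.2,"turn":-0.5,"claw":1.5},{"tx":-7.5,"ty":12.5,"tz":-20.2,"turn":-0.8,"claw":1.5},{"tx":-11,"ty":17,"tz":-20.2,"turn":-1.2,"claw":1.5},{"tx":-14.8,"ty":21.1,"tz":-20.2,"turn":-1.2,"claw":1.5}]'; python3 go.py .645,.109,.33,181 .645,.109,.165,181
```

```text
t: 27.72
position: [0.6449, 0.1113, 0.3299]
ee_rot: [-0.009, 1.0, 0.0, 0.0]
wrist_force: [0.6, -1.7, -1.4]
width: 0.266
t 27.73 p [0.6449 0.1113 0.3299] yaw -178.95 tilt 0.01 q [0.06 0.54 0.48 1.51 0.   0.04] F [ 0.6 -1.7 -1.4] w 0.266
.645,.109,.33,181 -> tx -0.00 ty -0.23 tz -0.01 turn 0.01
.645,.109,.165,181 -> tx -0.00 ty -0.23 tz 16.49 turn 0.01
```

```bash
python3 -m jog '[{"tx":0,"ty":0,"tz":3,"turn":0,"claw":1.5},{"tx":0,"ty":0,"tz":7,"turn":0,"claw":1.5},{"tx":0,"ty":0,"tz":11,"turn":0,"claw":1.5},{"tx":0,"ty":0,"tz":14,"turn":0,"claw":1.5},{"tx":0,"ty":0,"tz":15.5,"turn":0,"claw":1.5},{"tx":0,"ty":0,"tz":16.3,"turn":0,"claw":1.5},{"tx":0,"ty":0,"tz":16.6,"turn":0,"claw":1.5},{"tx":0,"ty":0,"tz":16.9,"turn":0,"claw":1.5},{"tx":0,"ty":0,"tz":16.9,"turn":0,"claw":1.5},{"tx":0,"ty":0,"tz":16.9,"turn":0,"claw":1.5}]'; python3 -c "
from h import *
F=[]
for i in range(4):
    viewer.camera('top'); F.append(bot.get_obs()['wrist_force'])
print(np.mean(F,0).round(2))"; python3 go.py
```

```text
t: 28.98
position: [0.6446, 0.1095, 0.1611]
ee_rot: [-0.008, 1.0, 0.0, 0.001]
wrist_force: [-1.3, -0.1, 2.6]
width: 0.266
[-1.28  0.27  4.05]
t 29.18 p [0.6444 0.1095 0.1609] yaw -179.03 tilt 0.04 q [0.06 0.58 0.11 1.1  0.   0.04] F [-1.6  0.6  5.5] w 0.272
```

Supported and well centred, so I release.

```bash
python3 -m jog '[{"tx":0,"ty":0,"tz":-0.1,"turn":0,"claw":1.5},{"tx":0,"ty":0,"tz":-0.1,"turn":0,"claw":2.6},{"tx":0,"ty":0,"tz":-0.1,"turn":0,"claw":4},{"tx":0,"ty":0,"tz":-0.1,"turn":0,"claw":4.5},{"tx":0,"ty":0,"tz":-0.1,"turn":0,"claw":4.5},{"tx":0,"ty":0,"tz":-2,"turn":0,"claw":4.5},{"tx":0,"ty":0,"tz":-5,"turn":0,"claw":4.5},{"tx":0,"ty":0,"tz":-10,"turn":0,"claw":4.5},{"tx":0,"ty":0,"tz":-12,"turn":0,"claw":4.5},{"tx":0,"ty":0,"tz":-12,"turn":0,"claw":4.5}]'
python3 - <<'E'
from meas import *
p,d=snap('top'); P=cloud('top',d); blocks(P,p)
E
python3 go.py .469,-.145,.28,181.7
```

```text
t: 30.42
position: [0.6451, 0.1095, 0.2819]
ee_rot: [-0.008, 1.0, 0.0, 0.002]
wrist_force: [0.6, -0.1, -0.7]
width: 0.532
block n 171 px 291.2 223.2 xy [ 0.4692 -0.1455] rect 469.8 -145.5 70.6 24.4 z 0.147 axis deg 1.9
   cup n 107 [ 0.53  -0.142  0.055] hsv [ 24. 136. 181.]
   cup n 111 [ 0.409 -0.144  0.056] hsv [ 24. 135. 174.]
t 30.48 p [0.6444 0.1095 0.2802] yaw -179.03 tilt 0.03 q [0.06 0.53 0.35 1.38 0.   0.04] F [-0.8 -0.4 -0.7] w 0.529
.469,-.145,.28,181.7 -> tx 17.97 ty -25.15 tz 0.01 turn -0.07
```

```bash
python3 -m jog '[{"tx":3.5,"ty":-5,"tz":0,"turn":0,"claw":4.5},{"tx":7,"ty":-10,"tz":0,"turn":0,"claw":4.5},{"tx":10.5,"ty":-15,"tz":0,"turn":0,"claw":4.5},{"tx":14,"ty":-20,"tz":0,"turn":0,"claw":4.5},{"tx":18,"ty":-25.2,"tz":0,"turn":0,"claw":4.5},{"tx":18,"ty":-25.2,"tz":4,"turn":-0.1,"claw":4.5},{"tx":18,"ty":-25.2,"tz":8,"turn":-0.1,"claw":4.5},{"tx":18,"ty":-25.2,"tz":8,"turn":-0.1,"claw":4.5},{"tx":18,"ty":-25.2,"tz":8,"turn":-0.1,"claw":4.5}]'; python3 go.py .4695,-.1452,.128,181.8
```

```text
t: 31.6
position: [0.4687, -0.1454, 0.2009]
ee_rot: [-0.017, 1.0, -0.0, 0.0]
wrist_force: [-0.6, 0.4, 1.2]
width: 0.523
t 31.6 p [ 0.4687 -0.1454  0.2009] yaw -178.01 tilt 0.0 q [-0.45  0.25 -0.3   1.03  0.   -0.48] F [-0.6  0.4  1.2] w 0.523
.4695,-.1452,.128,181.8 -> tx -0.08 ty 0.02 tz 7.29 turn 0.02
```

```bash
python3 -m jog '[{"tx":-0.1,"ty":0,"tz":3,"turn":0,"claw":4.5},{"tx":-0.1,"ty":0,"tz":5.5,"turn":0,"claw":4.5},{"tx":-0.1,"ty":0,"tz":6.8,"turn":0,"claw":4.5},{"tx":-0.1,"ty":0,"tz":7.2,"turn":0,"claw":4.5},{"tx":-0.1,"ty":0,"tz":7.2,"turn":0,"claw":4.5},{"tx":-0.1,"ty":0,"tz":7.2,"turn":0,"claw":1.5},{"tx":-0.1,"ty":0,"tz":7.2,"turn":0,"claw":1.5},{"tx":-0.1,"ty":0,"tz":7.2,"turn":0,"claw":1.5},{"tx":-0.1,"ty":0,"tz":7.2,"turn":0,"claw":1.5},{"tx":-0.1,"ty":0,"tz":7.2,"turn":0,"claw":1.5}]' 60; python3 go.py .6465,.019,.33,181
```

```text
t: 32.85
position: [0.4702, -0.1459, 0.1293]
ee_rot: [-0.017, 1.0, -0.001, 0.001]
wrist_force: [-0.8, -0.5, 6.8]
width: 0.267
t 32.85 p [ 0.4702 -0.1459  0.1293] yaw -178.04 tilt 0.11 q [-0.45  0.31 -0.41  0.85 -0.   -0.48] F [-0.8 -0.5  6.8] w 0.267
.6465,.019,.33,181 -> tx -18.22 ty 15.86 tz -20.06 turn 0.10
```

```bash
python3 -m jog '[{"tx":0,"ty":0,"tz":-2,"turn":0,"claw":1.5},{"tx":0,"ty":0,"tz":-6,"turn":0,"claw":1.5},{"tx":0,"ty":0,"tz":-11,"turn":0,"claw":1.5},{"tx":0,"ty":0,"tz":-16,"turn":0,"claw":1.5},{"tx":0,"ty":0,"tz":-20.1,"turn":0,"claw":1.5},{"tx":-4,"ty":3.4,"tz":-20.1,"turn":0.1,"claw":1.5},{"tx":-8,"ty":7,"tz":-20.1,"turn":0.1,"claw":1.5},{"tx":-12,"ty":10.4,"tz":-20.1,"turn":0.1,"claw":1.5},{"tx":-15,"ty":13,"tz":-20.1,"turn":0.1,"claw":1.5},{"tx":-18.2,"ty":15.9,"tz":-20.1,"turn":0.1,"claw":1.5}]'; python3 go.py .6465,.019,.33,181 .6465,.019,.162,181
```

```text
t: 34.1
position: [0.6466, 0.0208, 0.3291]
ee_rot: [-0.008, 1.0, -0.0, -0.0]
wrist_force: [0.6, -1.0, -1.2]
width: 0.266
t 34.1 p [0.6466 0.0208 0.3291] yaw -179.03 tilt 0.03 q [-0.08  0.52  0.45  1.5  -0.   -0.1 ] F [ 0.6 -1.  -1.2] w 0.266
.6465,.019,.33,181 -> tx 0.01 ty -0.18 tz -0.09 turn -0.00
.6465,.019,.162,181 -> tx 0.01 ty -0.17 tz 16.71 turn -0.00
```

```bash
python3 -m jog '[{"tx":0,"ty":0,"tz":3,"turn":0,"claw":1.5},{"tx":0,"ty":0,"tz":7,"turn":0,"claw":1.5},{"tx":0,"ty":0,"tz":11,"turn":0,"claw":1.5},{"tx":0,"ty":0,"tz":14,"turn":0,"claw":1.5},{"tx":0,"ty":0,"tz":15.5,"turn":0,"claw":1.5},{"tx":0,"ty":0,"tz":16.2,"turn":0,"claw":1.5},{"tx":0,"ty":0,"tz":16.5,"turn":0,"claw":1.5},{"tx":0,"ty":0,"tz":16.8,"turn":0,"claw":1.5},{"tx":0,"ty":0,"tz":16.8,"turn":0,"claw":1.5},{"tx":0,"ty":0,"tz":16.8,"turn":0,"claw":1.5}]'; python3 -c "
from h import *
F=[]
for i in range(4):
    viewer.camera('top'); F.append(bot.get_obs()['wrist_force'])
print(np.mean(F,0).round(2))"; python3 go.py
```

```text
t: 35.35
position: [0.6463, 0.0196, 0.1618]
ee_rot: [-0.008, 1.0, -0.0, 0.0]
wrist_force: [-0.5, 0.3, -0.1]
width: 0.264
[ 0.36 -0.08  0.7 ]
t 35.55 p [0.6463 0.0196 0.1618] yaw -179.03 tilt 0.06 q [-0.08  0.56  0.09  1.09  0.   -0.1 ] F [ 0.6 -0.7  1. ] w 0.27
```

Resting on the bar, with Fz at +0.7 and no side force. I release, lift and swing left, then look.

```bash
python3 -m jog '[{"tx":0,"ty":0,"tz":0,"turn":0,"claw":2.6},{"tx":0,"ty":0,"tz":0,"turn":0,"claw":4},{"tx":0,"ty":0,"tz":0,"turn":0,"claw":4.5},{"tx":0,"ty":0,"tz":0,"turn":0,"claw":4.5},{"tx":0,"ty":0,"tz":-2,"turn":0,"claw":4.5},{"tx":0,"ty":0,"tz":-5,"turn":0,"claw":4.5},{"tx":0,"ty":0,"tz":-10,"turn":0,"claw":4.5},{"tx":0,"ty":0,"tz":-15,"turn":0,"claw":4.5},{"tx":5,"ty":0,"tz":-15,"turn":0,"claw":4.5},{"tx":10,"ty":0,"tz":-15,"turn":0,"claw":4.5}]' && python3 go.py .33,-.12,.31,181
```

```text
t: 36.8
position: [0.5456, 0.0179, 0.3117]
ee_rot: [-0.008, 1.0, -0.0, 0.001]
wrist_force: [-0.3, 0.1, 0.3]
width: 0.523
t 36.8 p [0.5456 0.0179 0.3117] yaw -179.03 tilt 0.1 q [-0.1   0.3   0.07  1.34 -0.   -0.12] F [-0.3  0.1  0.3] w 0.523
.33,-.12,.31,181 -> tx 21.79 ty -13.42 tz 0.14 turn -0.00
```

```bash
python3 -m jog '[{"tx":5,"ty":-3,"tz":0,"turn":0,"claw":4.5},{"tx":10,"ty":-6,"tz":0,"turn":0,"claw":4.5},{"tx":14,"ty":-9,"tz":0,"turn":0,"claw":4.5},{"tx":18,"ty":-11,"tz":0,"turn":0,"claw":4.5},{"tx":21.8,"ty":-13.4,"tz":0,"turn":0,"claw":4.5},{"tx":21.8,"ty":-13.4,"tz":0,"turn":0,"claw":4.5},{"tx":21.8,"ty":-13.4,"tz":0,"turn":0,"claw":4.5},{"tx":21.8,"ty":-13.4,"tz":0,"turn":0,"claw":4.5}]'
python3 - <<'E'
from meas import *
p,d=snap('top'); P=cloud('top',d); Z=P[...,2]; q,e=snap('scene')
for c in comp((Z>.155)&(Z<.21)&(P[...,0]>.57)&(P[...,0]<.72),30):
    print('top',c.sum(),P[c].mean(0).round(4),np.median(Z[c]).round(4),[np.round(x,1) for x in cv2.minAreaRect((P[c][:,:2]*1000).astype(np.float32))])
u,v=np.meshgrid(np.arange(512),np.arange(384))
for nm,(a,b,c,dd) in {'mouse':(120,150,150,190),'oil':(108,132,200,216),'tape':(350,372,160,180)}.items():
    mm=(u>a)&(u<b)&(v>c)&(v<dd)&(Z>.012)&(Z<1); P0=cloud('top',np.load('top0.npy')); m0=(u>a)&(u<b)&(v>c)&(v<dd)&(P0[...,2]>.012)&(P0[...,2]<1); print(nm,P0[m0].mean(0).round(3),P[mm].mean(0).round(3))
a=cv2.resize(p[130:280,105:385],(800,429),interpolation=cv2.INTER_CUBIC); cv2.imwrite('pics/end_t.png',a); cv2.imwrite('pics/end_s.png',cv2.resize(q[150:280,150:310],(739,600),interpolation=cv2.INTER_CUBIC))
E
```

```text
t: 37.8
position: [0.3309, -0.1193, 0.3113]
ee_rot: [-0.009, 1.0, 0.0, 0.0]
wrist_force: [-1.3, 0.3, 0.5]
width: 0.527
top 648 [0.6821 0.6564 0.1845] 0.1875 [array([683.5, 664.2]), array([210.2,  26.1]), np.float64(89.8)]
top 184 [0.644  0.0205 0.1783] 0.1793 [array([643.7,  19.3]), array([85.5, 25.5]), np.float64(5.0)]
top 210 [0.6393 0.1982 0.1767] 0.1791 [array([639., 199.]), array([76.8, 23.7]), np.float64(1.2)]
top 189 [0.6417 0.109  0.178 ] 0.1794 [array([643.9, 109. ]), array([80. , 22.3]), np.float64(0.2)]
top 230 [ 0.6348 -0.275   0.1795] 0.1836 [array([ 641. , -279.2]), array([99.5, 38.5]), np.float64(88.8)]
top 60 [0.6049 0.519  0.1861] 0.1841 [array([603.3, 518.5]), array([63.2, 10.1]), np.float64(2.6)]
top 186 [0.5923 0.4611 0.1788] 0.1739 [array([595.9, 469.4]), array([52.3, 49.4]), np.float64(86.6)]
mouse [0.659 0.383 0.029] [0.659 0.383 0.029]
oil [0.528 0.42  0.062] [0.528 0.42  0.062]
tape [ 0.657 -0.411  0.018] [ 0.657 -0.409  0.023]
```

View pics/end_t.png

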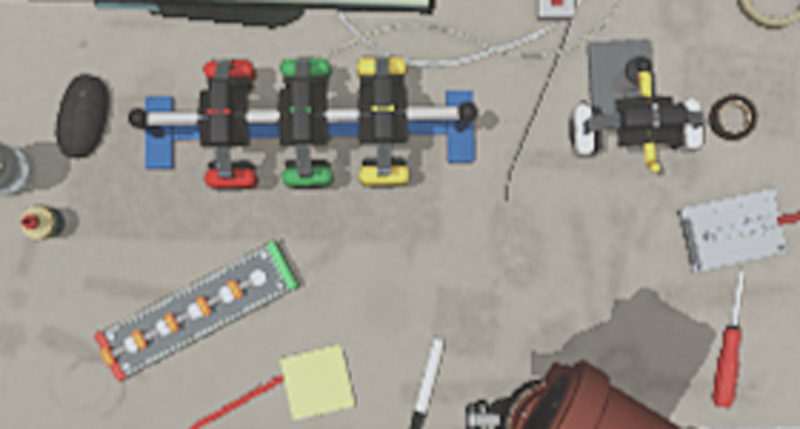

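View pics/end_s.png

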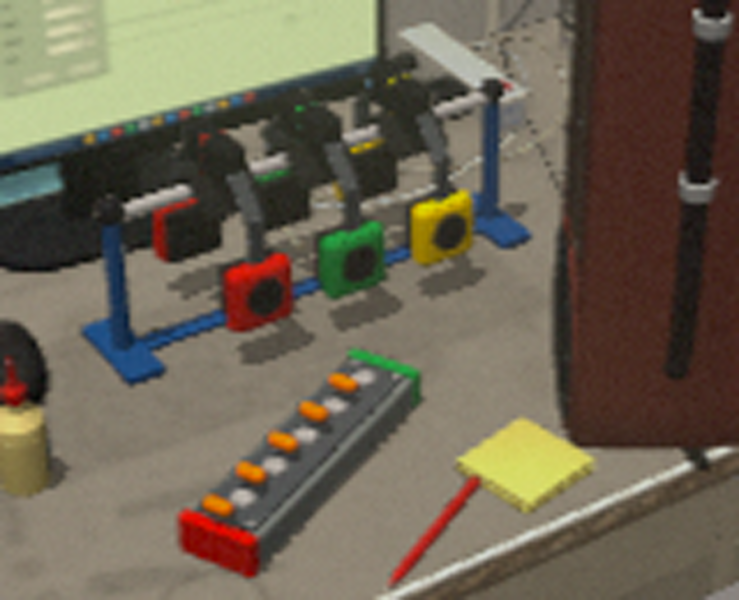

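Everything hangs: red, green and yellow sit astride the bar at (222,110), (303,110) and (384,110), and the headset is on the hook at (655,118). All toggles lie towards red and the bystanders are in place. One stillness check, then I hand in.

Run:
```python
from h import *
a,_=snap('top')
for i in range(12): viewer.camera('top')
b,_=snap('top'); d=cv2.absdiff(cv2.GaussianBlur(a,(5,5),0),cv2.GaussianBlur(b,(5,5),0))[140:200,105:385].max(2); print('max diff',d.max(),(d>25).sum())
print(bot.finish_job())
```

```text
max diff 2 0
the job is handed in; nothing more can be done
None
```

The bench is shut down and the job is handed in, at about 39 s of the 210 s. It gives no verdict, so what follows rests on my own measurements.

**What I did:** I switched all five toggles off in one finger drag towards the red end at about 61–63 mm. I then hung the headset on the middle of the sprung hook, and draped the red, green and yellow ear defenders astride the rail, 90 mm apart. The yellow pair was knocked aside partway through, so I measured it again before gripping it.

**Last checks:**
- **Toggles:** all five lie towards the red end in both views.
- **Headset:** its top is at 0.184 m, so the hook dipped about 17 mm. Its position, about (0.636, −0.277), is within a few millimetres of the seat mark.
- **Ear defenders:** their tops are at 0.179 m (about 0.181 m expected) and square across the bar. Positions along the rail are 0.199, 0.109 and 0.020 m.
- **Bystanders:** the mouse and oil bottle are unchanged. The tape roll reads within 2 mm of its start, and its depth readings were noisy.
- **At rest:** two top views 0.65 s apart show no change at the rail and hook, and the arm was clear of everything.

**Slips and disagreements:**
- I made one move with the wrong sign on its sideways shift. It went through free air at 0.20 m and touched nothing.
- The bar turned out 2–3 mm further out than I first measured. I corrected for this from the side force when the red pair touched the bar.
- The scene camera could not see the headset or hook, so their heights come from the top camera's depth alone, checked against the given sizes.

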